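Scrape the offcuts off the rack's lower board into the dustpan

ROBOT

A 6-joint arm with a two-finger parallel gripper is mounted at the origin on the work surface. World frame = base frame: x ahead of the robot, y to its left, z up, the work surface at z = 0. Lengths are in m, angles in rad, forces in N, time in s.
With the tool pointing down it reaches from about 0.225 to 0.875 m from the base axis. Payload 3.4 kg.
Tool frame: the origin (TCP) lies between the finger pads; the fingertips stand 11 mm ahead of it and the grasp point (between the pads) lies 8 mm behind it (tips_ahead is the distance from the TCP to the fingertips, in m); z points along the fingers, x is the direction in which the jaws open and shut, and the axes are right-handed (so a half turn about z gives the same grasp; the last joint's range is limited). The gripper opens to 85 mm and grips with 20 to 120 N. Pads are 22 mm wide; open, the fingers measure 114 mm over their backs; the gripper's body (76 mm by 85 mm) begins 54 mm behind the grasp point. The pads swing forward as they close: fully open they stand 13 mm farther back than shut.
Start: joints at [1.035, 0.276, 1.505, -0, 1.361, -0.121], TCP at [0.232, 0.526, 0.242] pointing down, gripper open.
Joint ranges: [-2.89, 2.89], [-0.75, 2.08], [0.22, 2.7], [-1.18, 4.32], [0.11, 2.71], [-2.7, 2.7]. Speed limits (rad/s): [2.57, 2.57, 3.14, 3.14, 3.14, 3.14].

INTERFACE

Orientations are given as a unit quaternion [w, x, y, z].
In Python, from rig import get_state, get_image, sign_off, masks_of, tips_ahead gives the robot as it stands.
- The arm moves only by the tool play_rows, never from a script. Its argument "series" is a list of rows, each an object of numbers: "fingers": the closure, from -1 (fully open) to 1 (shut); "dx", "dy", "dz": the shift along the world's x, y, z in mm; "turn": the turn about the world's z in rad. A call has 1 to 20 rows; each row shifts and turns the pose as measured when the row begins; what a row does not reach is not made up. A row lasts 1/12 s, in which the tool goes at most 41.7 mm and 7.16 degrees, less where a joint would pass 70% of its speed; a pose out of reach is approached as far as the arm can. A call with a gripper value outside its range is refused whole. The fingers move at their own pace and stop on an object; "squeeze" is the grip in N (left out, the last holds). Time passes only in rows, so rows that do not move let the fingers close. It gives the time, the measured TCP pose, the force and the opening at its end, in the units of the state.
- get_state(): the state, without advancing time (a new reading comes with each control period).
- get_image(name): name is "side" or "top" or "wrist"; returns a dict with "pixels" (480x640x3 uint8, red, green, blue), "vfov" (degrees; the focal length in pixels is half the picture's height over the tangent of half this angle, whatever the lens; pixels are square), "cx", "cy" (the principal point, pixels), "rvec" (rotation vector, rad) and "tvec" (3), from world to camera coordinates, as OpenCV has them; the wrist camera has in their place "hand_eye" (4x4, takes a point from camera to tool coordinates, whose origin is the TCP and whose axes are the tool frame's). Camera axes: x right, y down, z forward; pixel columns grow to the right and rows downward; lengths in m; the calibration is good to about 2 mm. A picture is of the moment at which its call begins: read the wrist's pose just before it. There is no depth.
- sign_off(): hands the job in, once; it reports no verdict.
Trained networks look in a picture, given as the dict that the camera call returned (one of the last four; its "shot" number tells which), for a name from the list of things; names that differ only in an ending like _2 or _b are one class to them, and where a whole thing is asked for, a point or a joint stands for the part that bears it (a point fixed in the world has none). Each returns a list of dicts, best first, with "p" (0 to 1); they miss things now and then, are a little off and sometimes report something else, mostly with a low value. They report only what shows in the picture. A call takes as long as a camera call. They do not tell look-alikes from the thing itself.
- masks_of(picture, label): "region" (480x640 bool, what is visible of it) and "xy" ([column, row] in pixels, amid what is visible of it).
The state is a dict: "clock": time; "qpos": joint angles; "qd": joint speeds; "effort": joint torques, N m; "position": TCP position; "ee_rot": TCP orientation; "contact_force": force on the tool from outside, world axes, zero at the start; "moment": the same for the moment, N m; "width": finger opening in m.
Only numpy, scipy, OpenCV 4.12 (cv2) and the standard library are available. Lean on these libraries where they do the work, as an engineer would, in place of code of your own. Each camera call takes 0.05 s, during which the arm holds its last target. There are 200 camera calls.

TASK

Five dark wooden offcuts are lying on the lower board of the small two-tier rack, under its steel bars. With the orange-handled scraper, not with the fingers, draw them all off the board's front edge into the dustpan that is tucked beneath it, without bumping the rack with the robot; then stand the scraper back upright in the middle of its black rubber pad and let go. Leave the dustpan and everything else where they are.

Things in the scene. Friction and masses are not known exactly. Their poses are not given: they have to be found in the camera images.
- rack: Fixed two-tier counter rack, 220 deep (x) x 430 wide (y) x 307 mm high. Origin at the centre of its footprint on the worktop; x points from its front edge (on the robot's right) to its back, z up. Lower tier: flat wooden board over the whole footprint, underside 27 and top 45 mm above the worktop, front edge at x = -110 mm. Corner posts 16 mm thick at x = +-100, y = +-207 mm, joined by end rails.
- rack_edge (a point): Middle of the front edge of the lower board, on its top face, 45 mm above the worktop. The offcuts lie on the board 20 to 85 mm behind this edge, within 90 mm to either side of its middle.
- rack_bar (a point): Middle of the frontmost steel bar of the rack's upper tier, 36 mm behind the board's front edge, 290 mm above the worktop. Five bars, 8 mm thick, run along y at the rack's x = -74, -32, 10, 52, 94 mm, between side rails 10 mm thick. Because of the bars the scraper gets behind the rear offcuts only with the gripper leaning back, away from the rack, in line with the scraper's handle.
- scraper: Hand scraper, 0.15 to 0.3 kg: block 44 deep (x) x 140 wide (y) x 24 mm high with a flat rubber sole, and a straight orange handle leaning back 38 degrees from vertical towards -x. Origin at the centre of the sole, z up. It stands by itself on the pad. The flat face at x = -22 mm, under the handle, is the one that draws things along towards -x.
- scraper_grip (a point): Centre of the handle where to grip it: x = -84, y = 0, z = 117 mm in the scraper's frame. The handle is a bar 22 mm wide across y, 16 mm thick, 155 mm long from the block (x = -10, z = 22 mm); it goes on 35 mm past this point. Grip across y, best with the fingers pointing down along the handle.
- pad: Fixed flat black rubber pad for the scraper, 84 (x) x 172 (y) x 4 mm; origin at the centre of its underside on the worktop. It lies in front of the rack beyond the dustpan's handle, at the place nearer to or farther from the robot.
- pan: Loose grey dustpan, 0.45 kg; scoop 190 deep (x) x 280 wide (y), origin at the centre of its underside on the worktop. Open mouth at x = +95 mm, tucked about 35 mm under the rack's board. Floor 3 mm thick, rear wall at x = -93 mm 45 mm high, side walls 4 mm thick, 20 mm high at the mouth, 35 mm at the rear. A handle up to 38 mm high runs back to x = -180 mm.
- bit_tray: Bystander: blue magnetic bit tray, 100 x 150 x 22 mm with one divider, a wooden dowel and bits in it; origin at the centre of its underside. It stands beside the pad.
- leg_a: Bystander: stainless steel furniture leg, flange 50 mm, tube 32 mm, 122 mm tall, standing on the worktop behind the rack; origin at the centre of its underside.
- leg_b: Bystander: the same kind of leg, standing on the rack's lower board near one end; origin at the centre of its underside.
- pin_tube: Bystander: clear plastic tube of shelf pins with a red twist cap, 35 mm thick, 107 mm tall, standing on the rack's lower board near the other end; origin at the centre of its underside.
- driver: Bystander: slim black ratchet screwdriver, 214 mm long, 25 mm thick, lying on the worktop behind the rack; origin near its middle, on the worktop.
- mug: Bystander: blue mug, 76 mm across, 85 mm tall, standing on the rack's upper bars; origin at the centre of its underside.
- chip0: Wooden offcut 22 x 18 x 12 mm, dark walnut, loose on the rack's lower board at the start, lying flat; origin at its centre. Loose on the smooth board, it slides easily ahead of a pushed block.
- chip1: Wooden plug (short disc) 24 mm across, 12 mm thick, dark walnut, loose on the rack's lower board at the start, lying flat; origin at its centre. Loose on the smooth board, it slides easily ahead of a pushed block.
- chip2: Wooden offcut 22 x 18 x 12 mm, dark walnut, loose on the rack's lower board at the start, lying flat; origin at its centre. Loose on the smooth board, it slides easily ahead of a pushed block.
- chip3: Wooden plug (short disc) 24 mm across, 12 mm thick, dark walnut, loose on the rack's lower board at the start, lying flat; origin at its centre. Loose on the smooth board, it slides easily ahead of a pushed block.
- chip4: Wooden offcut 22 x 18 x 12 mm, dark walnut, loose on the rack's lower board at the start, lying flat; origin at its centre. Loose on the smooth board, it slides easily ahead of a pushed block.
Mind the look-alikes: they are no part of the job. What is meant by the pad is not red, and is the smaller of those in its own colour.

How it is judged:
On the way, in this order (a step that is already met when the one before it is completed fails the run):
1. the scraper is picked up off its pad (height (world z) of scraper above 0.025 m), for 0.2 s.
2. all five offcuts are in the dustpan while the scraper is still off its pad (x of chip0 in the frame of pan between -0.093 and 0.095 m and y of chip0 in the frame of pan between -0.137 and 0.137 m and z of each of chip0, chip1, chip2, chip3, chip4 in the frame of pan below 0.032 m and height (world z) of each of chip0, chip1, chip2, chip3, chip4 above 0 m and x of chip1 in the frame of pan between -0.093 and 0.095 m and y of chip1 in the frame of pan between -0.137 and 0.137 m and x of chip2 in the frame of pan between -0.093 and 0.095 m and y of chip2 in the frame of pan between -0.137 and 0.137 m and x of chip3 in the frame of pan between -0.093 and 0.095 m and y of chip3 in the frame of pan between -0.137 and 0.137 m and x of chip4 in the frame of pan between -0.093 and 0.095 m and y of chip4 in the frame of pan between -0.137 and 0.137 m and height (world z) of scraper above 0.025 m), for 0.2 s.
At the end, for the whole second after the job is handed in: All five offcuts lie at rest inside the dustpan's scoop; the scraper stands upright (within 7 degrees) and released on its pad, its centre within 30 mm of the pad's centre; the dustpan, bit tray, legs, pin tube, screwdriver and mug are within 30 mm of where they began (x of chip0 in the frame of pan between -0.093 and 0.095 m and y of chip0 in the frame of pan between -0.137 and 0.137 m and z of each of chip0, chip1, chip2, chip3, chip4 in the frame of pan below 0.032 m and height (world z) of each of chip0, chip1, chip2, chip3, chip4 above 0 m and x of chip1 in the frame of pan between -0.093 and 0.095 m and y of chip1 in the frame of pan between -0.137 and 0.137 m and x of chip2 in the frame of pan between -0.093 and 0.095 m and y of chip2 in the frame of pan between -0.137 and 0.137 m and x of chip3 in the frame of pan between -0.093 and 0.095 m and y of chip3 in the frame of pan between -0.137 and 0.137 m and x of chip4 in the frame of pan between -0.093 and 0.095 m and y of chip4 in the frame of pan between -0.137 and 0.137 m and linear speed of each of chip0, chip1, chip2, chip3, chip4, scraper below 0.03 m/s and horizontal distance between scraper and pad below 0.03 m and angle between scraper's own z axis and vertical below 0.12 rad and height (world z) of scraper below 0.012 m and contact force between scraper and pad above 0.3 N and distance of each of pan, bit_tray, leg_a, leg_b, pin_tube, driver, mug from where it was at the start of the episode below 0.03 m); the robot touches nothing.
It fails at once if an offcut is pushed or picked with the fingers or the arm (over 0.5 N) (contact force between any of the fingers, the arm and chip0 above 0.5 N or contact force between any of the fingers, the arm and chip1 above 0.5 N or contact force between any of the fingers, the arm and chip2 above 0.5 N or contact force between any of the fingers, the arm and chip3 above 0.5 N or contact force between any of the fingers, the arm and chip4 above 0.5 N).
It fails at once if the robot bumps the rack (over 10 N) (contact force between any of the fingers, the arm and rack above 10 N).
It fails at once if a bystander or the dustpan is shifted by more than 30 mm (distance of any of bit_tray, leg_a, leg_b, pin_tube, driver, mug, pan from where it was at the start of the episode above 0.03 m).
It also fails if it takes over 51 s, if anything falls off the work surface, if the arm or the gripper's body presses on something with over 40 N, if the wrist force passes 120 N, or if a joint passes its speed limit or range.

## Working session

There is one attempt and no reset: what is moved stays moved. The work goes in short steps, Python scripts to look and compute and a tool call to move; the robot and the scene stay as the last step left them, time stands still between calls to the robot, and variables do not carry over. Pictures are saved under pics/ and viewed, about 8 in all and at most 12, crops included, and the job is handed in when it is done.

Besides the shell and the picture viewer there is one more tool, called as a command line: name --argument value ..., lists and objects as JSON in quotes. play_rows: Moves the arm, as the interface text tells. Its arguments: {"type":"object","properties":{"series":{"type":"array"},"squeeze":{"type":"number"}},"required":["series"]}

```bash
mkdir -p pics; cat > h.py <<'E'
import numpy as np, cv2, json
from rig import get_state, get_image, sign_off, masks_of, tips_ahead
from scipy.spatial.transform import Rotation as R
def cam(im):
    f=240/np.tan(np.radians(im['vfov'])/2)
    K=np.array([[f,0,im['cx']],[0,f,im['cy']],[0,0,1.]])
    if 'rvec' in im:
        M=R.from_rotvec(np.ravel(im['rvec'])).as_matrix(); t=np.ravel(im['tvec'])
        return K,M,t
    s=im['state']; Rt=R.from_quat(np.array(s['ee_rot'])[[1,2,3,0]]).as_matrix()
    H=np.array(im['hand_eye']); Rc=Rt@H[:3,:3]; c=Rt@H[:3,3]+np.array(s['position'])
    return K,Rc.T,-Rc.T@c
def shot(n,fn=None):
    s=get_state(); im=get_image(n); im['state']=s
    if fn: cv2.imwrite('pics/'+fn,im['pixels'][:,:,::-1])
    return im
def at_z(im,uv,z):
    K,M,t=cam(im); d=M.T@np.linalg.inv(K)@np.array([uv[0],uv[1],1.]); c=-M.T@t
    return c+d*(z-c[2])/d[2]
def proj(im,p):
    K,M,t=cam(im); q=K@(M@np.asarray(p,float)+t); return q[:2]/q[2]
E
cat > a.py <<'E'
from h import *
for n in ('top','side'):
    im=shot(n,n+'0.png'); K,M,t=cam(im); print(n,K[0,0],-M.T@t,M[2])
    for l in ['rack','scraper','pad','pan','bit_tray','leg_a','pin_tube','driver','mug','chip0','chip1']:
        for d in masks_of(im,l):
            if d['p']>.2:
                r=d['region']; y,x=np.where(r); print(l,round(d['p'],2),np.round(d['xy']),r.sum(),x.min(),x.max(),y.min(),y.max())
a=cv2.imread('pics/top0.png');b=cv2.imread('pics/side0.png')
E
python3 a.py
```

```text
top 456.55319389269204 [ 0.21597771 -0.08404063  1.60165338] [ 0.17336526 -0.02404218 -0.9845641 ]
rack 0.91 [247. 226.] 8094 189 289 139 297
scraper 0.63 [375. 279.] 699 365 410 260 300
pad 0.95 [377. 285.] 532 358 387 255 305
pad 0.84 [387. 340.] 1164 371 398 317 368
pad 0.75 [459. 293.] 2223 439 477 261 328
pan 0.75 [307. 239.] 3630 277 349 196 277
bit_tray 0.97 [373. 218.] 1132 358 388 196 238
leg_a 0.81 [174. 255.] 258 160 183 247 263
leg_a 0.33 [247. 226.] 9093 189 290 138 297
pin_tube 0.74 [250. 223.] 8112 190 290 139 297
pin_tube 0.51 [234. 271.] 107 229 242 268 280
driver 0.56 [177. 213.] 293 169 190 175 230
mug 0.76 [206. 241.] 878 187 220 223 261
mug 0.33 [372. 280.] 752 364 411 260 300
side 514.6186267722768 [0.41162422 0.97206718 1.11551818] [ 0.03028708 -0.75979582 -0.64945592]
rack 0.9 [269. 343.] 15168 160 363 239 402
scraper 0.89 [336. 245.] 907 313 356 195 255
pad 0.85 [344. 195.] 1104 314 378 187 206
pad 0.65 [399. 241.] 856 373 427 231 251
pad 0.57 [329. 254.] 313 306 361 239 260
pad 0.48 [264. 245.] 1032 241 290 233 257
pan 0.6 [267. 292.] 1605 234 333 261 320
bit_tray 0.67 [263. 244.] 960 240 289 234 258
leg_a 0.75 [306. 441.] 715 297 318 417 461
leg_a 0.61 [212. 326.] 584 199 221 307 347
pin_tube 0.59 [336. 340.] 438 330 344 324 361
pin_tube 0.28 [265. 247.] 974 241 289 234 257
driver 0.59 [232. 449.] 672 176 264 433 459
driver 0.51 [299. 336.] 65 294 302 333 340
mug 0.89 [302. 290.] 1954 284 334 265 319
chip0 0.57 [298. 336.] 65 294 302 333 340
chip0 0.5 [271. 320.] 74 266 274 316 325
chip0 0.42 [276. 334.] 63 273 281 330 338
chip0 0.42 [295. 327.] 66 286 295 320 328
chip1 0.57 [298. 336.] 65 294 302 333 340
chip1 0.5 [271. 320.] 74 266 274 316 325
chip1 0.42 [276. 334.] 63 273 281 330 338
chip1 0.42 [295. 327.] 66 286 295 320 328
```

View pics/top0.png

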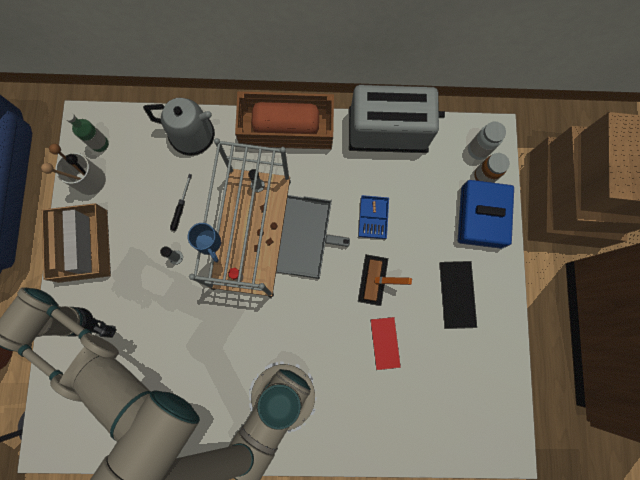

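View pics/side0.png

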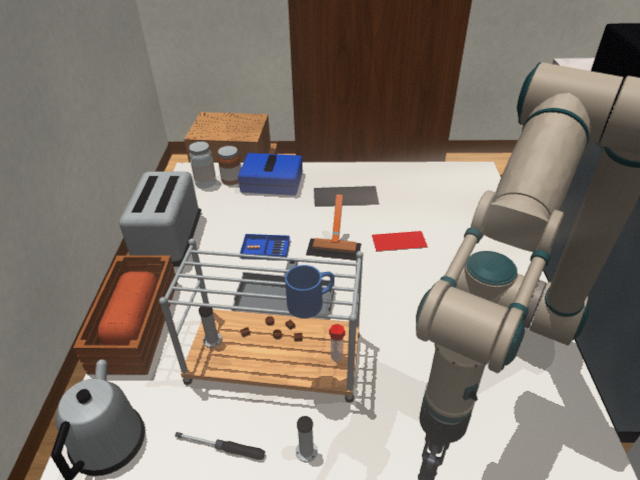

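The top view shows the rack at (247,226) with the pan at (307,239) in front of it and the scraper at (372,280). There are three pad candidates:
- Small black at (377,285), under the scraper.
- Red at (387,340).
- Large black at (459,293).

The small black one fits: it isn't red, it's the smaller of the two blacks, and the scraper stands on it. I'll confirm it in a crop.

```bash
python3 - <<'E'
import cv2
a=cv2.imread('pics/top0.png')[130:320,180:420]; cv2.imwrite('pics/topc.png',cv2.resize(a,None,fx=3.1,fy=3.1,interpolation=cv2.INTER_CUBIC))
a=cv2.imread('pics/side0.png')[180:410,150:400]; cv2.imwrite('pics/sidec.png',cv2.resize(a,None,fx=2.6,fy=2.6,interpolation=cv2.INTER_CUBIC))
E
```

```text
(no output)
```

View pics/topc.png

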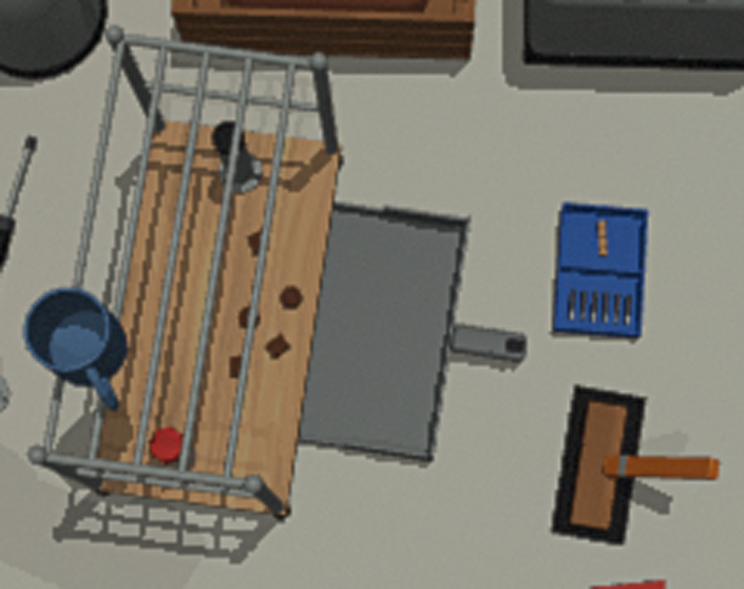

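View pics/sidec.png

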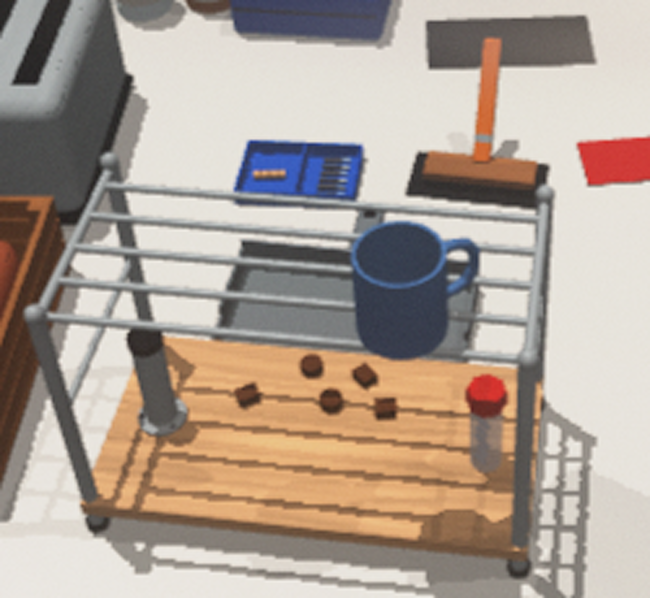

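The crops confirm the pad: the scraper stands on the small black one, at about (599,465) in the top crop. Five chips lie under the bars near the front edge.

```bash
cat > b.py <<'E'
from h import *
im=shot('top'); S=lambda u:np.array(u)/3.1+[180,130]
def P(l,z): return np.array([at_z(im,S(u),z) for u in l])[:,:2]
e=P([(339,151),(288,513)],.045); print('edge',e.round(4),np.linalg.norm(e[1]-e[0]))
d=(e[0]-e[1])/np.linalg.norm(e[0]-e[1]) # pointing +x world
n=np.array([-d[1],d[0]]); m=e.mean(0)   # n: into the rack
print('mid',m,'inward',n,'ang',np.degrees(np.arctan2(n[1],n[0])))
L=lambda p:np.round(np.c_[(p-m)@n,(p-m)@d]*1000)
c=P([(257,241),(291,298),(249,317),(278,346),(236,366)],.051); print('chips depth,along\n',L(c))
pd=P([(577,386),(646,399),(622,544),(553,531)],.004); print('pad',pd.mean(0),'ang',np.degrees(np.arctan2(*(pd[0]-pd[3])[::-1])), np.degrees(np.arctan2(*(pd[0]-pd[1])[::-1])))
sb=P([(588,399),(628,405),(612,530),(572,525)],.024); print('scr',sb.mean(0),np.degrees(np.arctan2(*(sb[0]-sb[3])[::-1])),np.linalg.norm(sb[0]-sb[3]),np.linalg.norm(sb[0]-sb[1]))
pn=P([(467,218),(432,460)],.046); print('pan rear',L(pn),pn); pf=P([(335,206),(301,440)],.02);print('pan front-ish',L(pf))
print('bar posts',L(P([(319,62),(254,484)],.3)),L(P([(293,62),(229,478)],.29)))
print('handle end',P([(717,468)],.145),'leg',L(P([(228,137)],.167)),'tube',L(P([(167,444)],.152)))
print('tray',P([(564,204),(647,210),(638,338),(553,330)],.022))
s=get_state();print(s)
w=shot('wrist');print(w['hand_eye'])
E
python3 b.py
```

```text
edge [[7.461e-01 7.000e-04]
 [3.309e-01 4.350e-02]] 0.41733964873665585
mid [0.5384894  0.02211139] inward [0.10242392 0.99474084] ang 84.12123237500326
chips depth,along
 [[ 77.  90.]
 [ 30.  29.]
 [ 73.   2.]
 [ 36. -27.]
 [ 79. -55.]]
pad [ 0.39653779 -0.3044588 ] ang -9.136502688685988 80.5197603092646
scr [ 0.39437858 -0.30221603] -7.099496769876304 0.14362181551450906 0.045792418876826
pan rear [[-155.  148.]
 [-149. -131.]] [[ 0.67021109 -0.14729177]
 [ 0.39253801 -0.11297429]]
pan front-ish [[  -2.  151.]
 [  -1. -124.]]
bar posts [[   9.  210.]
 [  12. -203.]] [[  35.  211.]
 [  37. -199.]]
handle end [[ 0.37945551 -0.40735548]] leg [[107. 168.]] tube [[ 123. -161.]]
tray [[ 0.6970704  -0.26066567]
 [ 0.69246684 -0.35737565]
 [ 0.5404868  -0.34608157]
 [ 0.54743043 -0.24864443]]
{'clock': 1.25, 'qpos': array([ 1.03499801e+00,  2.75884164e-01,  1.50492421e+00, -1.68381142e-05,
        1.36069210e+00, -1.20975439e-01]), 'qd': array([-6.03888492e-04,  9.85561156e-05, -2.96948679e-06, -1.69265377e-04,
       -1.20094998e-03, -2.59315182e-04]), 'effort': array([ 1.04870978e-03, -4.16669083e+01, -2.46100527e+01,  1.31161273e-04,
        3.28113556e-04, -1.70344737e-05]), 'position': array([0.23174876, 0.52625158, 0.24232738]), 'ee_rot': array([-1.29496310e-05,  8.37563316e-01,  5.46340269e-01,  4.49945873e-05]), 'contact_force': array([-0.10511965,  0.61802247, -0.77184328]), 'moment': array([-0.01781255,  0.01646566,  0.05269318]), 'width': 0.08546132047688577}
[[ 9.99999121e-01 -1.40138103e-04  1.31870156e-03 -4.94905748e-04]
 [-2.97597263e-04  9.45323647e-01  3.26133583e-01 -8.43708296e-02]
 [-1.29230351e-03 -3.26133688e-01  9.45322774e-01 -1.31930517e-01]
 [ 0.00000000e+00  0.00000000e+00  0.00000000e+00  1.00000000e+00]]
```

play_rows --series '[{"dz":41,"fingers":-1},{"dz":41},{"dz":41},{"dz":41},{"dz":41},{"dz":41},{"dz":41},{"dz":41},{"dz":41},{"dz":41},{"dz":41},{"dz":41}]'

```text
invalid input at $.series[0]: expected keys fingers, dx, dy, dz, turn
```

play_rows --series '[{"fingers":-1,"dx":0,"dy":0,"dz":41,"turn":0},{"fingers":-1,"dx":0,"dy":0,"dz":41,"turn":0},{"fingers":-1,"dx":0,"dy":0,"dz":41,"turn":0},{"fingers":-1,"dx":0,"dy":0,"dz":41,"turn":0},{"fingers":-1,"dx":0,"dy":0,"dz":41,"turn":0},{"fingers":-1,"dx":0,"dy":0,"dz":41,"turn":0},{"fingers":-1,"dx":0,"dy":0,"dz":41,"turn":0},{"fingers":-1,"dx":0,"dy":0,"dz":41,"turn":0},{"fingers":-1,"dx":0,"dy":0,"dz":41,"turn":0},{"fingers":-1,"dx":0,"dy":0,"dz":41,"turn":0}]'

```text
clock: 2.13
position: [0.2247, 0.5146, 0.6408]
ee_rot: [0.005, 0.837, 0.546, -0.011]
contact_force: [0.4, 0.3, 1.7]
width: 0.0855
```

play_rows --series '[{"fingers":-1,"dx":0,"dy":0,"dz":41,"turn":0},{"fingers":-1,"dx":0,"dy":0,"dz":41,"turn":0},{"fingers":-1,"dx":0,"dy":0,"dz":41,"turn":0},{"fingers":-1,"dx":0,"dy":0,"dz":41,"turn":0}]'

```text
clock: 2.47
position: [0.2029, 0.4633, 0.6972]
ee_rot: [-0.008, 0.837, 0.546, 0.008]
contact_force: [0.9, 0.4, 0.7]
width: 0.0852
```

```bash
python3 -c "
from h import *
s=get_state();print(s['qpos'].round(3),s['position'],R.from_quat(s['ee_rot'][[1,2,3,0]]).as_matrix().round(3))"
```

```text
[ 1.015  0.349  0.221  0.015  2.551 -0.129] [0.20285734 0.46333243 0.69716725] [[ 0.403  0.915  0.004]
 [ 0.915 -0.403  0.022]
 [ 0.022 -0.005 -1.   ]]
```

play_rows --series '[{"fingers":-1,"dx":0,"dy":0,"dz":41,"turn":0},{"fingers":-1,"dx":0,"dy":0,"dz":41,"turn":0},{"fingers":-1,"dx":0,"dy":0,"dz":41,"turn":0},{"fingers":-1,"dx":0,"dy":0,"dz":41,"turn":0},{"fingers":-1,"dx":0,"dy":0,"dz":41,"turn":0},{"fingers":-1,"dx":0,"dy":0,"dz":41,"turn":0}]'

```text
clock: 2.97
position: [0.1623, 0.3754, 0.7655]
ee_rot: [-0.042, 0.835, 0.545, 0.063]
contact_force: [0.5, 0.2, 0.4]
width: 0.0849
```

```bash
python3 -c "
from h import *
s=get_state();print(s['qpos'].round(3),s['position'],R.from_quat(s['ee_rot'][[1,2,3,0]]).as_matrix().round(3))"
```

```text
[ 0.966  0.197  0.22   0.055  2.575 -0.141] [0.16234182 0.37541361 0.76549508] [[ 0.398  0.915  0.06 ]
 [ 0.905 -0.403  0.139]
 [ 0.151 -0.001 -0.989]]
```

Pushing against the reach limit tilts the tool, and the tilt carries over because each row starts from the measured pose. I'll keep pushing until it leans about 38°.

play_rows --series '[{"fingers":-1,"dx":0,"dy":0,"dz":41,"turn":0},{"fingers":-1,"dx":0,"dy":0,"dz":41,"turn":0},{"fingers":-1,"dx":0,"dy":0,"dz":41,"turn":0},{"fingers":-1,"dx":0,"dy":0,"dz":41,"turn":0},{"fingers":-1,"dx":0,"dy":0,"dz":41,"turn":0},{"fingers":-1,"dx":0,"dy":0,"dz":41,"turn":0}]'

```text
clock: 3.47
position: [0.1339, 0.3122, 0.8081]
ee_rot: [-0.074, 0.83, 0.542, 0.115]
contact_force: [-0.0, -0.0, 0.0]
width: 0.0853
```

```bash
python3 -c "
from h import *
s=get_state();print(s['qpos'].round(3),s['position'],R.from_quat(s['ee_rot'][[1,2,3,0]]).as_matrix().round(3))"
```

```text
[ 0.883  0.081  0.221  0.133  2.571 -0.152] [0.13393447 0.31218431 0.80809989] [[ 0.387  0.915  0.11 ]
 [ 0.882 -0.402  0.247]
 [ 0.27   0.002 -0.963]]
```

```bash
cat > k.py <<'E'
from h import *
from scipy.optimize import least_squares
def ori(q): return (R.from_euler('Z',q[0])*R.from_euler('Y',q[1]+q[2])*R.from_euler('Z',q[3])*R.from_euler('Y',q[4])*R.from_euler('Z',q[5]+np.pi)).as_matrix()
E
python3 - <<'E'
from k import *
s=get_state(); A=R.from_quat(s['ee_rot'][[1,2,3,0]]).as_matrix(); print((ori(s['qpos'])-A).round(3).tolist())
n=np.array([.1024,.9947,0]); 
for lean in (38,):
  for yawoff in (0,):
    for sx in (1,-1):
      z=n*np.sin(np.radians(lean))+np.array([0,0,-np.cos(np.radians(lean))]); x=sx*np.array([.9947,-.1024,0]); T=np.c_[x,np.cross(z,x),z]
      for q1,q23 in ((-.1,1.8),(-.4,1.8),(-.8,2.)):
        W=R.from_euler('Z',q1)*R.from_euler('Y',q23)
        M=(W.inv()*R.from_matrix(T)*R.from_euler('Z',np.pi).inv())
        e=M.as_euler('ZYZ'); alt=[e[0]+np.pi,-e[1],e[2]+np.pi]
        print(sx,q1,q23,e.round(2),'alt',np.round(alt,2))
E
```

```text
[[0.0, -0.0, 0.0], [0.0, -0.0, -0.0], [-0.0, 0.0, -0.0]]
1 -0.1 1.8 [ 0.68  1.39 -0.14] alt [ 3.82 -1.39  3.  ]
1 -0.4 1.8 [ 0.63  1.57 -0.37] alt [ 3.77 -1.57  2.77]
1 -0.8 2.0 [ 0.49  1.6  -0.8 ] alt [ 3.63 -1.6   2.34]
-1 -0.1 1.8 [0.68 1.39 3.  ] alt [ 3.82 -1.39  6.14]
-1 -0.4 1.8 [0.63 1.57 2.77] alt [ 3.77 -1.57  5.91]
-1 -0.8 2.0 [0.49 1.6  2.34] alt [ 3.63 -1.6   5.48]
```

```bash
cat > turn.py <<'E'
from k import *
import sys
s=get_state(); T=R.from_quat(s['ee_rot'][[1,2,3,0]]).as_matrix(); p=s['position']
g0=-T[2]; th=np.radians(38); g1=np.array([0,np.sin(th),np.cos(th)])
w=T@np.cross(g0,g1); ang=np.degrees(np.arcsin(np.linalg.norm(np.cross(g0,g1))))
az=np.arctan2(p[1],p[0])
print('q',s['qpos'].round(2),'p',p.round(3),'g',g0.round(3),'missing',ang.round(1),'az',az.round(2),'x az',np.arctan2(T[1,0],T[0,0]).round(3))
for rho in (az,s['qpos'][0]):
    d=rho+np.pi/2-np.arctan2(w[1],w[0]); print('turn needed',np.arctan2(np.sin(d),np.cos(d)).round(3))
E
python3 turn.py
```

```text
q [ 0.88  0.08  0.22  0.13  2.57 -0.15] p [0.134 0.312 0.808] g [-0.27  -0.002  0.963] missing 40.7 az 1.17 x az 1.157
turn needed -1.894
turn needed -2.177
```

play_rows --series '[{"fingers":-1,"dx":5,"dy":10,"dz":-40,"turn":-0.12},{"fingers":-1,"dx":5,"dy":10,"dz":-40,"turn":-0.12},{"fingers":-1,"dx":5,"dy":10,"dz":-40,"turn":-0.122},{"fingers":-1,"dx":0,"dy":0,"dz":0,"turn":-0.122},{"fingers":-1,"dx":0,"dy":0,"dz":0,"turn":-0.122},{"fingers":-1,"dx":0,"dy":0,"dz":0,"turn":-0.122},{"fingers":-1,"dx":0,"dy":0,"dz":0,"turn":-0.122},{"fingers":-1,"dx":0,"dy":0,"dz":0,"turn":-0.122},{"fingers":-1,"dx":0,"dy":0,"dz":0,"turn":-0.122},{"fingers":-1,"dx":0,"dy":0,"dz":0,"turn":-0.122},{"fingers":-1,"dx":0,"dy":0,"dz":0,"turn":-0.122},{"fingers":-1,"dx":0,"dy":0,"dz":0,"turn":-0.122},{"fingers":-1,"dx":0,"dy":0,"dz":0,"turn":-0.122},{"fingers":-1,"dx":0,"dy":0,"dz":0,"turn":-0.122},{"fingers":-1,"dx":0,"dy":0,"dz":30,"turn":-0.122},{"fingers":-1,"dx":0,"dy":0,"dz":40,"turn":-0.12}]'

```text
clock: 4.8
position: [0.1456, 0.3282, 0.7406]
ee_rot: [0.07, 0.922, -0.362, 0.115]
contact_force: [1.5, 0.1, 1.8]
width: 0.0852
```

```bash
python3 turn.py
```

```text
q [ 1.19  0.22  0.32 -0.55  2.68  1.45] p [0.146 0.328 0.741] g [-0.264 -0.046  0.964] missing 43.0 az 1.15 x az -0.742
turn needed 0.027
turn needed 0.06
```

play_rows --series '[{"fingers":-1,"dx":0,"dy":0,"dz":41,"turn":0.02},{"fingers":-1,"dx":0,"dy":0,"dz":41,"turn":0.02},{"fingers":-1,"dx":0,"dy":0,"dz":41,"turn":0},{"fingers":-1,"dx":0,"dy":0,"dz":41,"turn":0},{"fingers":-1,"dx":0,"dy":0,"dz":41,"turn":0},{"fingers":-1,"dx":0,"dy":0,"dz":41,"turn":0},{"fingers":-1,"dx":0,"dy":0,"dz":41,"turn":0},{"fingers":-1,"dx":0,"dy":0,"dz":41,"turn":0},{"fingers":-1,"dx":0,"dy":0,"dz":41,"turn":0},{"fingers":-1,"dx":0,"dy":0,"dz":41,"turn":0}]'

```text
clock: 5.63
position: [0.1391, 0.2235, 0.8026]
ee_rot: [0.034, 0.928, -0.334, 0.16]
contact_force: [-0.2, -1.1, -0.4]
width: 0.0851
```

```bash
python3 turn.py
```

```text
q [ 1.18  0.12  0.22 -0.86  2.71  1.06] p [0.139 0.224 0.803] g [-0.319  0.044  0.947] missing 39.4 az 1.01 x az -0.698
turn needed -0.281
turn needed -0.117
```

play_rows --series '[{"fingers":-1,"dx":8,"dy":35,"dz":-20,"turn":0},{"fingers":-1,"dx":8,"dy":35,"dz":-20,"turn":0},{"fingers":-1,"dx":8,"dy":35,"dz":-20,"turn":0},{"fingers":-1,"dx":12,"dy":37,"dz":-14,"turn":0},{"fingers":-1,"dx":14,"dy":37,"dz":-10,"turn":0},{"fingers":-1,"dx":15,"dy":38,"dz":-5,"turn":0},{"fingers":-1,"dx":15,"dy":38,"dz":0,"turn":0},{"fingers":-1,"dx":15,"dy":38,"dz":0,"turn":0},{"fingers":-1,"dx":15,"dy":38,"dz":0,"turn":0},{"fingers":-1,"dx":15,"dy":38,"dz":0,"turn":0},{"fingers":-1,"dx":15,"dy":38,"dz":0,"turn":0}]'

```text
clock: 6.55
position: [0.2658, 0.5732, 0.6295]
ee_rot: [0.001, 0.928, -0.331, 0.168]
contact_force: [-0.5, -0.3, -1.0]
width: 0.0852
```

```bash
python3 turn.py
```

```text
q [ 1.21  0.5   0.22 -0.48  2.35  1.54] p [0.266 0.573 0.63 ] g [-0.313  0.11   0.944] missing 35.8 az 1.14 x az -0.704
turn needed -0.204
turn needed -0.128
```

Now pushing outward at the limit.

play_rows --series '[{"fingers":-1,"dx":15,"dy":38,"dz":0,"turn":-0.1},{"fingers":-1,"dx":15,"dy":38,"dz":0,"turn":-0.1},{"fingers":-1,"dx":15,"dy":38,"dz":0,"turn":0},{"fingers":-1,"dx":15,"dy":38,"dz":0,"turn":0},{"fingers":-1,"dx":15,"dy":38,"dz":0,"turn":0},{"fingers":-1,"dx":15,"dy":38,"dz":0,"turn":0},{"fingers":-1,"dx":15,"dy":38,"dz":0,"turn":0},{"fingers":-1,"dx":15,"dy":38,"dz":0,"turn":0}]'

```text
clock: 7.22
position: [0.3542, 0.7457, 0.4717]
ee_rot: [-0.047, 0.892, -0.413, 0.18]
contact_force: [-0.3, 0.3, 0.0]
width: 0.0852
```

```bash
python3 turn.py
```

```text
q [ 1.2   0.73  0.22 -0.42  2.07  1.84] p [0.354 0.746 0.472] g [-0.283  0.233  0.931] missing 28.8 az 1.13 x az -0.902
turn needed -0.108
turn needed -0.038
```

play_rows --series '[{"fingers":-1,"dx":15,"dy":35,"dz":16,"turn":-0.07},{"fingers":-1,"dx":15,"dy":35,"dz":16,"turn":0},{"fingers":-1,"dx":15,"dy":35,"dz":16,"turn":0},{"fingers":-1,"dx":15,"dy":35,"dz":16,"turn":0},{"fingers":-1,"dx":15,"dy":35,"dz":16,"turn":0},{"fingers":-1,"dx":15,"dy":35,"dz":16,"turn":0},{"fingers":-1,"dx":15,"dy":35,"dz":16,"turn":0},{"fingers":-1,"dx":15,"dy":35,"dz":16,"turn":0},{"fingers":-1,"dx":15,"dy":35,"dz":16,"turn":0},{"fingers":-1,"dx":15,"dy":35,"dz":16,"turn":0}]'

```text
clock: 8.05
position: [0.438, 0.8617, 0.4181]
ee_rot: [-0.167, 0.875, -0.412, 0.193]
contact_force: [-0.1, 0.8, -0.1]
width: 0.0853
```

```bash
python3 turn.py
```

```text
q [ 1.17  0.82  0.22 -0.4   1.74  1.91] p [0.438 0.862 0.418] g [-0.2    0.451  0.87 ] missing 15.6 az 1.1 x az -0.929
turn needed -0.361
turn needed -0.292
```

play_rows --series '[{"fingers":-1,"dx":0,"dy":0,"dz":0,"turn":-0.12},{"fingers":-1,"dx":0,"dy":0,"dz":0,"turn":-0.12},{"fingers":-1,"dx":16,"dy":34,"dz":18,"turn":-0.1},{"fingers":-1,"dx":16,"dy":34,"dz":18,"turn":0},{"fingers":-1,"dx":16,"dy":34,"dz":18,"turn":0},{"fingers":-1,"dx":16,"dy":34,"dz":18,"turn":0},{"fingers":-1,"dx":16,"dy":34,"dz":18,"turn":0}]'

```text
clock: 8.63
position: [0.4747, 0.8796, 0.3939]
ee_rot: [-0.212, 0.79, -0.534, 0.216]
contact_force: [-0.1, 0.5, 1.3]
width: 0.0853
```

```bash
python3 turn.py
```

```text
q [ 1.18  0.87  0.22 -0.51  1.67  2.22] p [0.475 0.88  0.394] g [-0.114  0.565  0.817] missing 7.3 az 1.08 x az -1.225
turn needed -0.371
turn needed -0.269
```

play_rows --series '[{"fingers":-1,"dx":0,"dy":0,"dz":0,"turn":-0.12},{"fingers":-1,"dx":0,"dy":0,"dz":0,"turn":-0.12},{"fingers":-1,"dx":0,"dy":0,"dz":0,"turn":-0.12},{"fingers":-1,"dx":16,"dy":34,"dz":18,"turn":-0.1},{"fingers":-1,"dx":17,"dy":33,"dz":18,"turn":0},{"fingers":-1,"dx":17,"dy":33,"dz":18,"turn":0},{"fingers":-1,"dx":17,"dy":33,"dz":18,"turn":0}]'

```text
clock: 9.22
position: [0.4992, 0.8584, 0.364]
ee_rot: [0.231, -0.651, 0.68, -0.246]
contact_force: [-0.0, -0.4, -0.3]
width: 0.0856
```

```bash
python3 turn.py
```

```text
q [ 1.19  0.92  0.22 -0.65  1.7   2.61] p [0.499 0.858 0.364] g [-0.006  0.636  0.772] missing 1.5 az 1.04 x az -1.616
turn needed -1.807
turn needed -1.662
```

play_rows --series '[{"fingers":-1,"dx":-8,"dy":-27,"dz":28,"turn":0.12},{"fingers":-1,"dx":-8,"dy":-27,"dz":28,"turn":0.12},{"fingers":-1,"dx":-8,"dy":-27,"dz":28,"turn":0.12},{"fingers":-1,"dx":-8,"dy":-27,"dz":28,"turn":0.12},{"fingers":-1,"dx":-8,"dy":-27,"dz":28,"turn":0.12},{"fingers":-1,"dx":-8,"dy":-27,"dz":28,"turn":0.12},{"fingers":-1,"dx":-8,"dy":-27,"dz":28,"turn":0.12},{"fingers":-1,"dx":-8,"dy":-27,"dz":28,"turn":0.12},{"fingers":-1,"dx":0,"dy":-40,"dz":5,"turn":0.12},{"fingers":-1,"dx":0,"dy":-40,"dz":0,"turn":0.12},{"fingers":-1,"dx":0,"dy":-40,"dz":0,"turn":0.12},{"fingers":-1,"dx":0,"dy":-40,"dz":0,"turn":0.12}]'

```text
clock: 10.22
position: [0.4371, 0.5312, 0.5322]
ee_rot: [-0.315, 0.939, -0.122, 0.071]
contact_force: [0.9, -1.0, 0.1]
width: 0.0854
```

```bash
python3 turn.py
```

```text
q [0.59 0.1  1.22 0.38 1.29 0.85] p [0.437 0.531 0.532] g [-0.055  0.609  0.791] missing 3.2 az 0.88 x az -0.278
turn needed -1.844
turn needed -2.134
```

play_rows --series '[{"fingers":-1,"dx":-2,"dy":-40,"dz":0,"turn":0.05},{"fingers":-1,"dx":-2,"dy":-40,"dz":0,"turn":0.05},{"fingers":-1,"dx":-2,"dy":-41,"dz":0,"turn":0.04},{"fingers":-1,"dx":-2,"dy":-41,"dz":0,"turn":0},{"fingers":-1,"dx":-2,"dy":-41,"dz":0,"turn":0},{"fingers":-1,"dx":-2,"dy":-41,"dz":0,"turn":0},{"fingers":-1,"dx":-2,"dy":-41,"dz":0,"turn":0},{"fingers":-1,"dx":-2,"dy":-41,"dz":0,"turn":0},{"fingers":-1,"dx":-2,"dy":-41,"dz":0,"turn":0},{"fingers":-1,"dx":-2,"dy":-41,"dz":0,"turn":0},{"fingers":-1,"dx":-2,"dy":-41,"dz":0,"turn":0},{"fingers":-1,"dx":-2,"dy":-41,"dz":0,"turn":0},{"fingers":-1,"dx":-2,"dy":-41,"dz":0,"turn":0},{"fingers":-1,"dx":-2,"dy":-41,"dz":0,"turn":0},{"fingers":-1,"dx":-2,"dy":-41,"dz":0,"turn":0},{"fingers":-1,"dx":-2,"dy":-41,"dz":0,"turn":0},{"fingers":-1,"dx":-2,"dy":-41,"dz":0,"turn":0},{"fingers":-1,"dx":-2,"dy":-41,"dz":0,"turn":0}]'

```text
clock: 11.72
position: [0.3942, -0.2179, 0.5283]
ee_rot: [-0.319, 0.944, -0.058, 0.054]
contact_force: [1.2, -0.4, 1.0]
width: 0.0851
```

```bash
python3 turn.py
```

```text
q [-1.02  0.2   1.1   0.59  2.25 -0.62] p [ 0.394 -0.218  0.528] g [-0.065  0.609  0.79 ] missing 3.8 az -0.5 x az -0.144
turn needed 2.885
turn needed 2.37
```

play_rows --series '[{"fingers":-1,"dx":-2,"dy":-27,"dz":-30,"turn":0},{"fingers":-1,"dx":-2,"dy":-27,"dz":-30,"turn":0},{"fingers":-1,"dx":-2,"dy":-27,"dz":-30,"turn":0},{"fingers":-1,"dx":-2,"dy":-25,"dz":-32,"turn":0},{"fingers":-1,"dx":-2,"dy":-25,"dz":-32,"turn":0},{"fingers":-1,"dx":-2,"dy":-25,"dz":-32,"turn":0},{"fingers":-1,"dx":-2,"dy":-24,"dz":-32,"turn":0},{"fingers":-1,"dx":-2,"dy":-20,"dz":-32,"turn":0},{"fingers":-1,"dx":-2,"dy":-15,"dz":-32,"turn":0},{"fingers":-1,"dx":-1,"dy":-10,"dz":-25,"turn":0}]'

```text
clock: 12.55
position: [0.371, -0.4603, 0.2115]
ee_rot: [-0.312, 0.946, -0.063, 0.061]
contact_force: [0.0, -0.6, 0.2]
width: 0.0852
```

```bash
python3 turn.py; python3 - <<'E'
from h import *
im=shot('wrist','w1.png'); print(im['state']['position'].round(4), R.from_quat(im['state']['ee_rot'][[1,2,3,0]]).as_matrix()[:,2].round(3))
for d in masks_of(im,'scraper')[:2]: print(d['p'],d['xy'])
c,s=np.cos(np.radians(82)),np.sin(np.radians(82)); o=np.array([.3945,-.302,.004])
a=im['pixels'][:,:,::-1].copy()
for x,y,z in [(-84,0,117),(-105,0,144),(-10,0,22),(-84,11,117),(-84,-11,117),(-22,70,24),(-22,-70,24),(22,70,24),(22,-70,24)]:
    p=o+np.array([x*c-y*s,x*s+y*c,z])/1000; u=proj(im,p); print((x,y,z),u.round()); cv2.circle(a,tuple(int(v) for v in u),4,(255,0,255),1)
cv2.imwrite('pics/w1.png',a)
E
```

```text
q [-1.22  0.58  1.26  0.37  1.84 -1.09] p [ 0.371 -0.46   0.211] g [-0.076  0.598  0.798] missing 4.5 az -0.89 x az -0.158
turn needed 2.662
turn needed 2.333
[ 0.371  -0.4603  0.2115] [ 0.154  0.583 -0.798]
0.94 [315.2, 189.9]
(-84, 0, 117) [310. 227.]
(-105, 0, 144) [312. 244.]
(-10, 0, 22) [305. 191.]
(-84, 11, 117) [295. 227.]
(-84, -11, 117) [325. 227.]
(-22, 70, 24) [236. 200.]
(-22, -70, 24) [371. 202.]
(22, 70, 24) [239. 162.]
(22, -70, 24) [369. 165.]
```

View pics/w1.png

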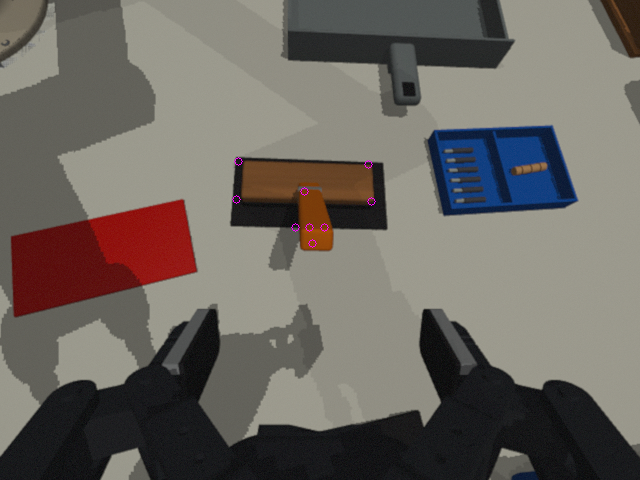

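The wrist view shows the handle running from (311,190) to (316,247), about 4 mm further towards +x than predicted. The pad outline around the block confirms the small black pad. I'm going in along the handle.

play_rows --series '[{"fingers":-1,"dx":4,"dy":20,"dz":-24,"turn":0},{"fingers":-1,"dx":4,"dy":20,"dz":-24,"turn":0},{"fingers":-1,"dx":4,"dy":20,"dz":-24,"turn":0},{"fingers":-1,"dx":4,"dy":20,"dz":-24,"turn":0},{"fingers":-1,"dx":0,"dy":0,"dz":0,"turn":0}]'

```text
clock: 13.07
position: [0.3878, -0.3774, 0.1178]
ee_rot: [-0.313, 0.946, -0.064, 0.064]
contact_force: [-0.5, 0.4, -0.8]
width: 0.0854
```

```bash
python3 turn.py; python3 - <<'E'
from h import *
im=shot('wrist','w2.png')
d=masks_of(im,'scraper')[0]; r=d['region']; y,x=np.where(r)
for v in range(y.min(),y.max(),15): print(v,x[y==v].min(),x[y==v].max())
E
```

```text
q [-1.16  0.57  1.55  0.39  1.56 -1.13] p [ 0.388 -0.377  0.118] g [-0.08   0.599  0.796] missing 4.7 az -0.77 x az -0.162
turn needed 2.754
turn needed 2.367
198 218 260
213 214 397
228 213 399
243 210 400
258 214 397
273 293 331
288 294 335
303 293 338
318 292 343
333 292 346
348 294 350
363 293 354
378 293 357
393 292 357
408 293 356
```

View pics/w2.png

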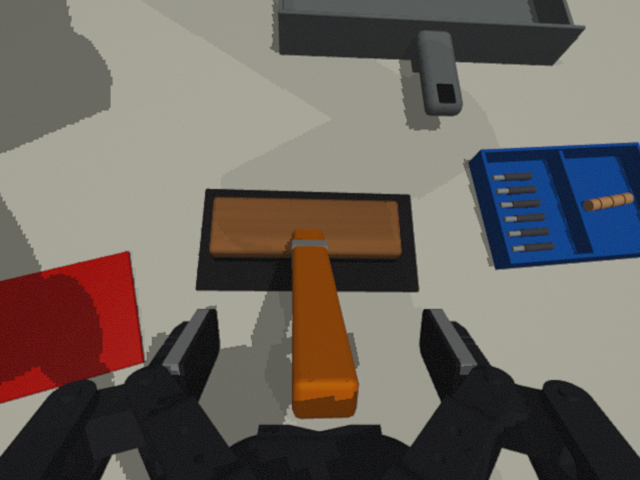

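The handle lies between the pads, at about u = 320. Closing now.

play_rows --series '[{"fingers":1,"dx":0,"dy":0,"dz":0,"turn":0},{"fingers":1,"dx":0,"dy":0,"dz":0,"turn":0},{"fingers":1,"dx":0,"dy":0,"dz":0,"turn":0},{"fingers":1,"dx":0,"dy":0,"dz":0,"turn":0},{"fingers":1,"dx":0,"dy":0,"dz":0,"turn":0},{"fingers":1,"dx":0,"dy":0,"dz":0,"turn":0},{"fingers":1,"dx":0,"dy":0,"dz":0,"turn":0},{"fingers":1,"dx":0,"dy":0,"dz":0,"turn":0}]' --squeeze 60

```text
clock: 13.83
position: [0.387, -0.3905, 0.1299]
ee_rot: [-0.302, 0.949, -0.062, 0.066]
contact_force: [-3.0, -0.7, 2.9]
width: 0.0217
```

play_rows --series '[{"fingers":1,"dx":0,"dy":0,"dz":15,"turn":0},{"fingers":1,"dx":0,"dy":0,"dz":30,"turn":0},{"fingers":1,"dx":0,"dy":0,"dz":30,"turn":0},{"fingers":1,"dx":0,"dy":0,"dz":30,"turn":0}]'

```text
clock: 14.17
position: [0.3866, -0.3903, 0.2286]
ee_rot: [-0.304, 0.948, -0.066, 0.065]
contact_force: [0.7, -0.3, -1.9]
width: 0.0212
```

```bash
python3 turn.py; python3 - <<'E'
from h import *
im=shot('wrist','w3.png'); t=shot('side','s3.png')
a=cv2.resize(im['pixels'][:,:,::-1],(480,360)); b=t['pixels'][120:360,200:440,::-1]; b=cv2.resize(b,(360,360))
cv2.imwrite('pics/c3.png',np.hstack([a,b])[:, :800])
E
```

```text
q [-1.17  0.48  1.4   0.39  1.77 -1.05] p [ 0.387 -0.39   0.229] g [-0.082  0.586  0.806] missing 5.1 az -0.79 x az -0.165
turn needed 2.917
turn needed 2.542
```

View pics/c3.png

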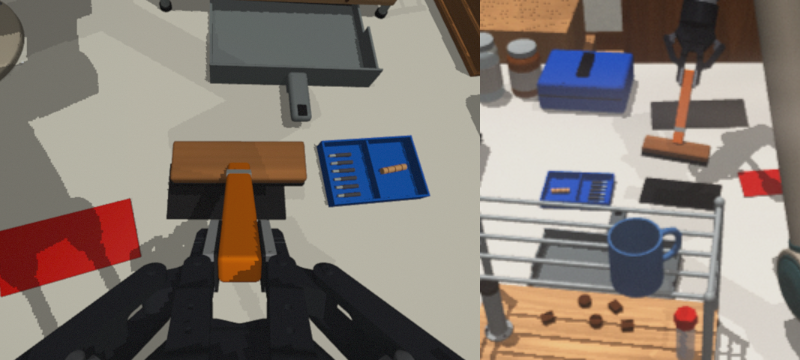

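```bash
python3 - <<'E'
import cv2,numpy as np
a=cv2.imread('pics/w3.png')
for u in (245,280,360,395): print(u,[(v,int(a[v,u].astype(int).sum())) for v in range(182,256,3)])
for v in (200,235): print(v,[(u,int(a[v,u].astype(int).sum())) for u in list(range(222,242,2))+list(range(396,418,2))])
E
```

```text
245 [(182, 492), (185, 492), (188, 316), (191, 251), (194, 251), (197, 249), (200, 259), (203, 263), (206, 258), (209, 248), (212, 249), (215, 253), (218, 245), (221, 245), (224, 266), (227, 261), (230, 252), (233, 257), (236, 253), (239, 191), (242, 133), (245, 59), (248, 80), (251, 70), (254, 77)]
280 [(182, 492), (185, 496), (188, 321), (191, 249), (194, 249), (197, 252), (200, 248), (203, 255), (206, 258), (209, 252), (212, 250), (215, 253), (218, 243), (221, 245), (224, 260), (227, 272), (230, 276), (233, 257), (236, 251), (239, 190), (242, 125), (245, 59), (248, 39), (251, 48), (254, 72)]
360 [(182, 493), (185, 491), (188, 371), (191, 254), (194, 255), (197, 262), (200, 256), (203, 262), (206, 260), (209, 258), (212, 258), (215, 264), (218, 263), (221, 266), (224, 281), (227, 297), (230, 295), (233, 290), (236, 283), (239, 217), (242, 124), (245, 65), (248, 69), (251, 90), (254, 80)]
395 [(182, 529), (185, 534), (188, 393), (191, 253), (194, 255), (197, 255), (200, 263), (203, 265), (206, 265), (209, 252), (212, 263), (215, 259), (218, 261), (221, 266), (224, 272), (227, 296), (230, 290), (233, 280), (236, 282), (239, 215), (242, 130), (245, 69), (248, 348), (251, 493), (254, 491)]
200 [(222, 531), (224, 528), (226, 527), (228, 491), (230, 265), (232, 243), (234, 256), (236, 261), (238, 256), (240, 253), (396, 256), (398, 257), (400, 256), (402, 260), (404, 236), (406, 407), (408, 540), (410, 530), (412, 529), (414, 532), (416, 536)]
235 [(222, 529), (224, 485), (226, 121), (228, 211), (230, 257), (232, 263), (234, 258), (236, 259), (238, 258), (240, 258), (396, 295), (398, 283), (400, 284), (402, 285), (404, 286), (406, 276), (408, 299), (410, 527), (412, 532), (414, 530), (416, 527)]
```

```bash
cat > pose.py <<'E'
from k import *
# scraper pose in tool frame from corners, saved
def fit():
    im=shot('wrist'); H=np.array(im['hand_eye']); K=cam(im)[0]
    ob=np.array([(22,70,24),(22,-70,24),(-22,70,24),(-22,-70,24),(-22,70,0),(-22,-70,0)])/1000.
    px=np.array([(229,188),(406,188),(228.5,224),(408,224),(228.5,246),(408.5,246)],float)
    def f(v):
        q=(R.from_rotvec(v[:3]).apply(ob)+v[3:])@K.T; return (q[:,:2]/q[:,2:]-px).ravel()
    ok,rv,tv=cv2.solvePnP(ob,px,K,None); s=least_squares(f,np.r_[rv.ravel(),tv.ravel()])
    print('resid',np.abs(s.fun).max().round(2))
    G=np.eye(4);G[:3,:3]=R.from_rotvec(s.x[:3]).as_matrix();G[:3,3]=s.x[3:]
    np.save('ts.npy',H@G)
def scr(s=None):
    s=s or get_state(); T=np.eye(4);T[:3,:3]=R.from_quat(s['ee_rot'][[1,2,3,0]]).as_matrix();T[:3,3]=s['position']
    return T@np.load('ts.npy')
n=np.array([.1024,.9947,0]);d=np.array([.9947,-.1024,0]);m=np.array([.5385,.0221,.045])
def rep():
    s=get_state();S=scr(s);print('t',s['clock'],'p',s['position'].round(4),'F',s['contact_force'].round(1),'w',s['width'])
    print('scr o',S[:3,3].round(4),'xaz',np.degrees(np.arctan2(S[1,0],S[0,0])).round(1),'zaxis',S[:3,2].round(3))
    for l in [(-22,70,0),(-22,-70,0),(22,70,0),(22,-70,0),(-84,0,117)]:
        p=(S@np.r_[np.array(l)/1000,1])[:3]; q=p-m; print(l,'depth,along,h',(np.array([q@n,q@d,q[2]])*1000).round(),p.round(3))
    g=R.from_quat(s['ee_rot'][[1,2,3,0]]).as_matrix(); q=s['position']-m; print('tcp depth,along,h',(np.array([q@n,q@d,q[2]])*1000).round(),'tool z',g[:,2].round(3))
if __name__=='__main__':
    import sys
    if 'fit' in sys.argv: fit(); T=np.load('ts.npy'); print('grip in tool',(T@[-.084,0,.117,1])[:3].round(4),'handle dir in tool',(T[:3,:3]@[.616,0,-.788]).round(3))
    rep()
E
python3 pose.py fit
```

```text
resid 4.58
grip in tool [ 0.0017 -0.0615  0.0221] handle dir in tool [-0.02   0.411  0.912]
t 14.3167 p [ 0.3872 -0.3915  0.23  ] F [ 0.8  0.6 -3.5] w 0.021029809157359178
scr o [ 0.4107 -0.3087  0.106 ] xaz 79.1 zaxis [0.01  0.452 0.892]
(-22, 70, 0) depth,along,h [-358. -165.   66.] [ 0.338 -0.317  0.111]
(-22, -70, 0) depth,along,h [-365.  -25.   76.] [ 0.476 -0.339  0.121]
(22, 70, 0) depth,along,h [-319. -161.   46.] [ 0.345 -0.278  0.091]
(22, -70, 0) depth,along,h [-326.  -22.   56.] [ 0.483 -0.3    0.101]
(-84, 0, 117) depth,along,h [-364. -104.  203.] [ 0.398 -0.33   0.248]
tcp depth,along,h [-427. -108.  185.] tool z [ 0.164  0.564 -0.809]
```

```bash
cat > fit2.py <<'E'
from pose import *
im=get_image('wrist'); H=np.array(im['hand_eye']); K=cam({**im,'state':get_state()})[0]; Hi=np.linalg.inv(H)
ob=np.array([(22,70,24),(22,-70,24),(-22,70,24),(-22,-70,24),(-22,70,0),(-22,-70,0)])/1000.
px=np.array([(229,188),(406,188),(228.5,224),(408,224),(228.5,246),(408.5,246)],float)
th=np.radians(38); h=np.array([np.sin(th),0,-np.cos(th)])  # handle dir down in scraper
B=np.array([[0,-1,0],np.cross(h,[0,-1,0]),h])              # scraper->nominal tool
def TS(v):
    a,x0,y0,s,yw=v; Rm=(R.from_euler('zx',[yw,a])).as_matrix()@B; T=np.eye(4);T[:3,:3]=Rm
    gp=np.array([x0,y0,s]); T[:3,3]=gp-Rm@np.array([-.084,0,.117]); return T
def pj(v,o):
    q=(np.c_[o,np.ones(len(o))]@(Hi@TS(v)).T)[:,:3]@K.T; return q[:,:2]/q[:,2:]
best=None
f=lambda v:np.r_[(pj(v,ob)-px).ravel(),(v[1]-0)/.001,(v[2])/.004,v[0]/.1]
s=least_squares(f,[0,0,0,.01,0]); print('a(deg) x0 y0 s yaw',np.degrees(s.x[0]).round(1),s.x[1:].round(4)); print((pj(s.x,ob)-px).round(1).tolist())
print('handle top',pj(s.x,np.array([(-105.4-5,0,144+6),(-105.4,0,144)])/1000.).round())
np.save('ts.npy',TS(s.x)); rep()
E
python3 fit2.py
```

```text
a(deg) x0 y0 s yaw -12.9 [-0.001  -0.0369  0.0159 -0.0013]
[[3.8, -3.7], [-2.3, -4.0], [-3.2, 5.1], [3.1, 4.9], [3.5, -0.6], [-3.9, -0.8]]
handle top [[317. 243.]
 [317. 239.]]
t 14.3667 p [ 0.3866 -0.3907  0.2285] F [-0.6 -0.1 -3.4] w 0.021270383462700868
scr o [ 0.4107 -0.3037  0.1027] xaz 79.4 zaxis [-0.038  0.27   0.962]
(-22, 70, 0) depth,along,h [-354. -165.   58.] [ 0.338 -0.313  0.103]
(-22, -70, 0) depth,along,h [-363.  -26.   69.] [ 0.476 -0.336  0.114]
(22, 70, 0) depth,along,h [-312. -162.   46.] [ 0.346 -0.271  0.091]
(22, -70, 0) depth,along,h [-320.  -22.   58.] [ 0.483 -0.294  0.103]
(-84, 0, 117) depth,along,h [-387. -108.  192.] [ 0.391 -0.352  0.237]
tcp depth,along,h [-426. -109.  183.] tool z [ 0.163  0.566 -0.808]
```

```bash
sed -i 's/(228.5,224),(408,224)/(228,238.5),(408.5,238.5)/; s/(228.5,246),(408.5,246)/(229,246),(406,246)/' fit2.py; python3 fit2.py
```

```text
a(deg) x0 y0 s yaw 1.6 [-0.0012 -0.0014  0.0101 -0.0001]
[[0.9, -1.9], [-0.0, -1.9], [-2.5, 0.4], [1.7, 0.4], [3.9, 1.6], [-2.9, 1.6]]
handle top [[316. 375.]
 [316. 360.]]
t 14.4167 p [ 0.3862 -0.3901  0.2277] F [-0.6  0.6 -2.2] w 0.021569281874152735
scr o [ 0.4098 -0.3026  0.103 ] xaz 80.6 zaxis [-0.08   0.021  0.997]
(-22, 70, 0) depth,along,h [-354. -166.   52.] [ 0.337 -0.313  0.097]
(-22, -70, 0) depth,along,h [-362.  -26.   64.] [ 0.475 -0.336  0.109]
(22, 70, 0) depth,along,h [-310. -163.   52.] [ 0.345 -0.269  0.097]
(22, -70, 0) depth,along,h [-318.  -24.   64.] [ 0.482 -0.292  0.109]
(-84, 0, 117) depth,along,h [-419. -109.  175.] [ 0.387 -0.383  0.22 ]
tcp depth,along,h [-426. -109.  183.] tool z [ 0.161  0.568 -0.807]
```

play_rows --series '[{"fingers":1,"dx":23,"dy":29,"dz":-2,"turn":0.03},{"fingers":1,"dx":23,"dy":29,"dz":-2,"turn":0.03},{"fingers":1,"dx":23,"dy":29,"dz":-2,"turn":0},{"fingers":1,"dx":23,"dy":29,"dz":-2,"turn":0},{"fingers":1,"dx":23,"dy":29,"dz":-2,"turn":0},{"fingers":1,"dx":23,"dy":29,"dz":-2,"turn":0},{"fingers":1,"dx":23,"dy":29,"dz":-2,"turn":0},{"fingers":1,"dx":23,"dy":29,"dz":-2,"turn":0},{"fingers":1,"dx":0,"dy":0,"dz":0,"turn":0}]'

```text
clock: 15.17
position: [0.571, -0.1482, 0.1902]
ee_rot: [-0.312, 0.948, -0.046, 0.046]
contact_force: [-1.0, 0.7, -2.0]
width: 0.0209
```

```bash
python3 pose.py
```

```text
t 15.1667 p [ 0.571  -0.1482  0.1902] F [-1.   0.7 -2. ] w 0.020909090341708868
scr o [ 0.5876 -0.0579  0.0665] xaz 83.3 zaxis [-0.058  0.002  0.998]
(-22, 70, 0) depth,along,h [-96. -13.  17.] [ 0.516 -0.072  0.062]
(-22, -70, 0) depth,along,h [-97. 127.  25.] [ 0.654 -0.088  0.07 ]
(22, 70, 0) depth,along,h [-52. -13.  18.] [ 0.521 -0.028  0.063]
(22, -70, 0) depth,along,h [-54. 127.  26.] [ 0.66  -0.044  0.071]
(-84, 0, 117) depth,along,h [-159.   49.  138.] [ 0.571 -0.141  0.183]
tcp depth,along,h [-166.   50.  145.] tool z [ 0.116  0.587 -0.801]
```

play_rows --series '[{"fingers":1,"dx":4,"dy":25,"dz":5,"turn":0},{"fingers":1,"dx":3,"dy":35,"dz":3,"turn":0},{"fingers":1,"dx":3,"dy":35,"dz":3,"turn":0},{"fingers":1,"dx":3,"dy":35,"dz":3,"turn":0}]'

```text
clock: 15.5
position: [0.583, -0.0179, 0.1923]
ee_rot: [-0.311, 0.948, -0.051, 0.039]
contact_force: [0.5, -0.7, -2.3]
width: 0.0212
```

```bash
python3 pose.py
```

```text
t 15.5 p [ 0.583  -0.0179  0.1923] F [ 0.5 -0.7 -2.3] w 0.021206982810698594
scr o [0.5982 0.0723 0.0683] xaz 83.0 zaxis [-0.043  0.003  0.999]
(-22, 70, 0) depth,along,h [ 35. -16.  20.] [0.526 0.059 0.065]
(-22, -70, 0) depth,along,h [ 33. 124.  26.] [0.665 0.042 0.071]
(22, 70, 0) depth,along,h [ 79. -15.  20.] [0.531 0.103 0.065]
(22, -70, 0) depth,along,h [ 77. 125.  26.] [0.67  0.086 0.071]
(-84, 0, 117) depth,along,h [-28.  48. 140.] [ 0.583 -0.011  0.185]
tcp depth,along,h [-35.  48. 147.] tool z [ 0.107  0.586 -0.803]
```

play_rows --series '[{"fingers":1,"dx":4,"dy":34,"dz":2,"turn":0.01},{"fingers":1,"dx":4,"dy":34,"dz":0,"turn":0.01},{"fingers":1,"dx":0,"dy":0,"dz":0,"turn":0}]'

```text
clock: 15.75
position: [0.586, 0.0597, 0.189]
ee_rot: [-0.315, 0.948, -0.041, 0.029]
contact_force: [-0.7, 0.3, -2.4]
width: 0.0213
```

```bash
python3 pose.py; python3 - <<'E'
from h import *
t=shot('side','s4.png'); b=t['pixels'][200:420,140:400,::-1]; cv2.imwrite('pics/s4c.png',cv2.resize(b,None,fx=3,fy=3,interpolation=cv2.INTER_CUBIC)[:600])
for d in masks_of(t,'chip0'): print(round(d['p'],2),d['xy'])
E
```

```text
t 15.75 p [0.586  0.0597 0.189 ] F [-0.7  0.3 -2.4] w 0.021297174569109675
scr o [0.5973 0.1511 0.0655] xaz 84.5 zaxis [-0.03  -0.005  1.   ]
(-22, 70, 0) depth,along,h [112. -25.  18.] [0.526 0.136 0.063]
(-22, -70, 0) depth,along,h [113. 115.  22.] [0.665 0.122 0.067]
(22, 70, 0) depth,along,h [156. -25.  19.] [0.53  0.18  0.064]
(22, -70, 0) depth,along,h [157. 115.  23.] [0.669 0.166 0.068]
(-84, 0, 117) depth,along,h [ 49.  42. 137.] [0.586 0.067 0.182]
tcp depth,along,h [ 42.  43. 144.] tool z [ 0.081  0.594 -0.8  ]
0.62 [297.6, 335.3]
0.56 [274.1, 332.1]
0.4 [271.7, 322.0]
```

View pics/s4c.png

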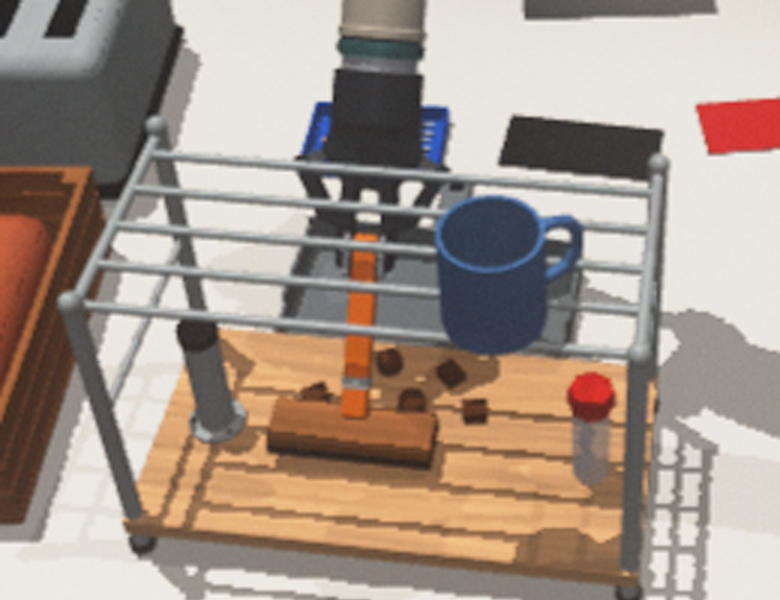

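Side view: the block is behind the rear chips, and the gripper clears the front bar. I'll lower it and draw the chips forward.

play_rows --series '[{"fingers":1,"dx":0,"dy":0,"dz":-8,"turn":0},{"fingers":1,"dx":0,"dy":0,"dz":-7,"turn":0},{"fingers":1,"dx":0,"dy":0,"dz":-3,"turn":0}]'

```text
clock: 16.1
position: [0.5891, 0.0514, 0.1706]
ee_rot: [-0.313, 0.948, -0.044, 0.033]
contact_force: [-0.8, -9.3, 18.5]
width: 0.0211
```

```bash
python3 pose.py
```

```text
t 16.1 p [0.5891 0.0514 0.1706] F [-0.8 -9.3 18.5] w 0.021098659879727786
scr o [0.6016 0.1423 0.0468] xaz 84.0 zaxis [-0.035 -0.001  0.999]
(-22, 70, 0) depth,along,h [104. -20.  -1.] [0.53  0.128 0.044]
(-22, -70, 0) depth,along,h [104. 120.   4.] [0.669 0.113 0.049]
(22, 70, 0) depth,along,h [148. -19.  -0.] [0.534 0.171 0.045]
(22, -70, 0) depth,along,h [148. 120.   4.] [0.673 0.157 0.049]
(-84, 0, 117) depth,along,h [ 42.  46. 118.] [0.589 0.059 0.163]
tcp depth,along,h [ 34.  47. 126.] tool z [ 0.089  0.591 -0.802]
```

play_rows --series '[{"fingers":1,"dx":-1.5,"dy":-15,"dz":2,"turn":0},{"fingers":1,"dx":-1.5,"dy":-15,"dz":2,"turn":0},{"fingers":1,"dx":-1.5,"dy":-15,"dz":2,"turn":0},{"fingers":1,"dx":-1.5,"dy":-15,"dz":2,"turn":0},{"fingers":1,"dx":-1.5,"dy":-15,"dz":2,"turn":0}]'

```text
clock: 16.52
position: [0.5796, -0.0316, 0.1753]
ee_rot: [-0.315, 0.947, -0.049, 0.03]
contact_force: [-0.3, 0.8, -2.7]
width: 0.0212
```

```bash
python3 pose.py
```

```text
t 16.5167 p [ 0.5796 -0.0316  0.1753] F [-0.3  0.8 -2.7] w 0.021201185430024253
scr o [0.5919 0.0597 0.0518] xaz 83.6 zaxis [-0.027 -0.005  1.   ]
(-22, 70, 0) depth,along,h [ 22. -21.   5.] [0.52  0.046 0.05 ]
(-22, -70, 0) depth,along,h [ 20. 119.   8.] [0.659 0.03  0.053]
(22, 70, 0) depth,along,h [ 66. -21.   5.] [0.525 0.089 0.05 ]
(22, -70, 0) depth,along,h [ 64. 119.   9.] [0.664 0.074 0.054]
(-84, 0, 117) depth,along,h [-42.  45. 123.] [ 0.579 -0.024  0.168]
tcp depth,along,h [-49.  46. 130.] tool z [ 0.088  0.594 -0.8  ]
```

play_rows --series '[{"fingers":1,"dx":-1,"dy":-6,"dz":-4,"turn":0},{"fingers":1,"dx":-1,"dy":-12,"dz":0,"turn":0},{"fingers":1,"dx":-1,"dy":-12,"dz":1,"turn":0},{"fingers":1,"dx":-1,"dy":-10,"dz":1,"turn":0},{"fingers":1,"dx":0,"dy":0,"dz":2,"turn":0}]'

```text
clock: 16.93
position: [0.5747, -0.0806, 0.1716]
ee_rot: [-0.317, 0.946, -0.055, 0.03]
contact_force: [-0.5, 0.0, -2.9]
width: 0.0212
```

```bash
python3 pose.py; cat > chips.py <<'E'
from pose import *
import sys
S=scr()
for n_ in ('top','side'):
    im=shot(n_,n_+sys.argv[1]+'.png')
    for d_ in masks_of(im,'chip0'):
        out=[]
        for z in (.051,.009):
            q=at_z(im,d_['xy'],z)-m; out.append((np.array([q@n,q@d])*1000).round())
        print(n_,round(d_['p'],2),d_['region'].sum(),np.round(d_['xy']),'board',out[0],'pan',out[1])
E
python3 chips.py 5
```

```text
t 16.9333 p [ 0.5747 -0.0806  0.1716] F [-0.5  0.  -2.9] w 0.02124811874710594
scr o [0.5875 0.0111 0.0485] xaz 83.0 zaxis [-0.023 -0.009  1.   ]
(-22, 70, 0) depth,along,h [-27. -21.   2.] [ 0.515 -0.002  0.047]
(-22, -70, 0) depth,along,h [-29. 119.   5.] [ 0.654 -0.019  0.05 ]
(22, 70, 0) depth,along,h [ 17. -20.   2.] [0.521 0.042 0.047]
(22, -70, 0) depth,along,h [ 15. 120.   5.] [0.66  0.024 0.05 ]
(-84, 0, 117) depth,along,h [-91.  46. 119.] [ 0.575 -0.073  0.164]
tcp depth,along,h [-98.  47. 127.] tool z [ 0.091  0.596 -0.798]
top 0.38 859 [202. 243.] board [267. -60.] pan [278. -53.]
```

play_rows --series '[{"fingers":1,"dx":0,"dy":0,"dz":12,"turn":0},{"fingers":1,"dx":-10,"dy":1,"dz":12,"turn":0.01},{"fingers":1,"dx":-32,"dy":3,"dz":3,"turn":0.01},{"fingers":1,"dx":-32,"dy":3,"dz":3,"turn":0}]'

```text
clock: 17.47
position: [0.503, -0.0693, 0.2051]
ee_rot: [-0.317, 0.947, -0.04, 0.028]
contact_force: [-0.5, -0.2, -2.0]
width: 0.021
```

```bash
python3 pose.py; python3 chips.py 6; python3 - <<'E'
import cv2,numpy as np
b=cv2.imread('pics/side6.png')[200:420,150:390]; a=cv2.imread('pics/top6.png')[170:310,180:370]
cv2.imwrite('pics/c6.png',np.hstack([cv2.resize(b,(390,360),interpolation=cv2.INTER_CUBIC),cv2.resize(a,(410,360)),]))
E
```

```text
t 17.4667 p [ 0.503  -0.0693  0.2051] F [-0.5 -0.2 -2. ] w 0.0209720326416161
scr o [0.5139 0.0226 0.0819] xaz 84.6 zaxis [-0.029 -0.009  1.   ]
(-22, 70, 0) depth,along,h [-25. -94.  35.] [0.442 0.007 0.08 ]
(-22, -70, 0) depth,along,h [-23.  46.  39.] [ 0.582 -0.006  0.084]
(22, 70, 0) depth,along,h [ 19. -95.  35.] [0.446 0.051 0.08 ]
(22, -70, 0) depth,along,h [21. 45. 39.] [0.586 0.038 0.084]
(-84, 0, 117) depth,along,h [-87. -27. 153.] [ 0.503 -0.062  0.198]
tcp depth,along,h [-95. -26. 160.] tool z [ 0.079  0.598 -0.798]
side 0.53 50 [298. 336.] board [ 78. -49.] pan [ 44. -42.]
side 0.22 423 [283. 302.] board [-42.  10.] pan [-80.  19.]
```

View pics/c6.png

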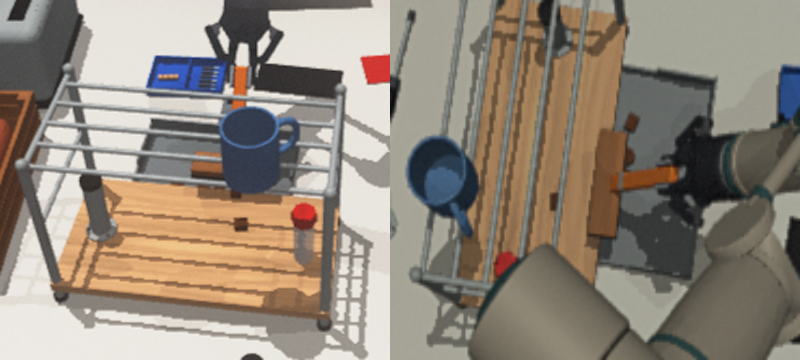

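play_rows --series '[{"fingers":1,"dx":2,"dy":20,"dz":-8,"turn":0},{"fingers":1,"dx":4,"dy":33,"dz":-2,"turn":0},{"fingers":1,"dx":4,"dy":33,"dz":1,"turn":0},{"fingers":1,"dx":4,"dy":30,"dz":2,"turn":0}]'

```text
clock: 18.0
position: [0.523, 0.0425, 0.1999]
ee_rot: [-0.312, 0.948, -0.044, 0.035]
contact_force: [0.2, 0.4, -1.6]
width: 0.0213
```

```bash
python3 pose.py
```

```text
t 18.0 p [0.523  0.0425 0.1999] F [ 0.2  0.4 -1.6] w 0.021270992280721823
scr o [0.5362 0.133  0.0759] xaz 83.9 zaxis [-0.039  0.001  0.999]
(-22, 70, 0) depth,along,h [ 88. -84.  28.] [0.464 0.119 0.073]
(-22, -70, 0) depth,along,h [88. 56. 34.] [0.603 0.104 0.079]
(22, 70, 0) depth,along,h [132. -83.  28.] [0.469 0.162 0.073]
(22, -70, 0) depth,along,h [132.  56.  34.] [0.608 0.148 0.079]
(-84, 0, 117) depth,along,h [ 26. -18. 148.] [0.523 0.05  0.193]
tcp depth,along,h [ 19. -17. 155.] tool z [ 0.094  0.589 -0.803]
```

play_rows --series '[{"fingers":1,"dx":1,"dy":22,"dz":-3,"turn":0},{"fingers":1,"dx":0,"dy":2,"dz":-9,"turn":0},{"fingers":1,"dx":0,"dy":2,"dz":-9,"turn":0},{"fingers":1,"dx":0,"dy":0,"dz":-5,"turn":0}]'

```text
clock: 18.33
position: [0.5258, 0.0765, 0.1768]
ee_rot: [-0.313, 0.948, -0.038, 0.037]
contact_force: [0.7, 0.3, -2.9]
width: 0.0213
```

```bash
python3 pose.py
```

```text
t 18.3333 p [0.5258 0.0765 0.1768] F [ 0.7  0.3 -2.9] w 0.021329169605366557
scr o [0.539  0.1674 0.0531] xaz 84.5 zaxis [-0.046 -0.001  0.999]
(-22, 70, 0) depth,along,h [122. -84.   5.] [0.467 0.152 0.05 ]
(-22, -70, 0) depth,along,h [123.  56.  11.] [0.607 0.139 0.056]
(22, 70, 0) depth,along,h [166. -84.   5.] [0.472 0.196 0.05 ]
(22, -70, 0) depth,along,h [167.  55.  11.] [0.611 0.183 0.056]
(-84, 0, 117) depth,along,h [ 60. -19. 125.] [0.526 0.084 0.17 ]
tcp depth,along,h [ 53. -18. 132.] tool z [ 0.094  0.591 -0.801]
```

play_rows --series '[{"fingers":1,"dx":-1,"dy":-10,"dz":-5,"turn":0},{"fingers":1,"dx":-1.5,"dy":-15,"dz":0,"turn":0},{"fingers":1,"dx":-1.5,"dy":-15,"dz":1,"turn":0},{"fingers":1,"dx":-1.5,"dy":-15,"dz":1,"turn":0},{"fingers":1,"dx":-1.5,"dy":-15,"dz":1,"turn":0},{"fingers":1,"dx":-1.5,"dy":-15,"dz":1,"turn":0}]'

```text
clock: 18.83
position: [0.5171, -0.0153, 0.1732]
ee_rot: [-0.316, 0.947, -0.04, 0.035]
contact_force: [1.2, -0.5, -2.0]
width: 0.0212
```

```bash
python3 pose.py
```

```text
t 18.8333 p [ 0.5171 -0.0153  0.1732] F [ 1.2 -0.5 -2. ] w 0.02122873764648325
scr o [0.5301 0.0763 0.05  ] xaz 84.4 zaxis [-0.043 -0.007  0.999]
(-22, 70, 0) depth,along,h [ 31. -84.   2.] [0.458 0.061 0.047]
(-22, -70, 0) depth,along,h [31. 56.  8.] [0.598 0.048 0.053]
(22, 70, 0) depth,along,h [ 75. -84.   2.] [0.463 0.105 0.047]
(22, -70, 0) depth,along,h [75. 56.  8.] [0.602 0.091 0.053]
(-84, 0, 117) depth,along,h [-32. -18. 121.] [ 0.517 -0.008  0.166]
tcp depth,along,h [-39. -17. 128.] tool z [ 0.092  0.596 -0.798]
```

play_rows --series '[{"fingers":1,"dx":-1.5,"dy":-14,"dz":0,"turn":0},{"fingers":1,"dx":-1.5,"dy":-14,"dz":1,"turn":0},{"fingers":1,"dx":-1.5,"dy":-14,"dz":1,"turn":0},{"fingers":1,"dx":-1,"dy":-10,"dz":2,"turn":0},{"fingers":1,"dx":0,"dy":0,"dz":15,"turn":0},{"fingers":1,"dx":0,"dy":0,"dz":30,"turn":0},{"fingers":1,"dx":0,"dy":-10,"dz":30,"turn":0},{"fingers":1,"dx":0,"dy":-20,"dz":30,"turn":0}]'

```text
clock: 19.5
position: [0.5079, -0.1167, 0.2753]
ee_rot: [-0.317, 0.947, -0.051, 0.031]
contact_force: [0.4, -0.0, -1.8]
width: 0.0212
```

```bash
python3 pose.py; python3 chips.py 7; python3 - <<'E'
from h import *
w=shot('wrist','w7.png')
b=cv2.imread('pics/side7.png')[200:420,150:390]; 
cv2.imwrite('pics/c7.png',np.hstack([cv2.resize(b,(393,360),interpolation=cv2.INTER_CUBIC),cv2.resize(w['pixels'][:,:,::-1],(400,300)).copy() if 0 else cv2.copyMakeBorder(cv2.resize(w['pixels'][:,:,::-1],(400,300)),0,60,0,0,0)]))
E
```

```text
t 19.5 p [ 0.5079 -0.1167  0.2753] F [ 0.4 -0.  -1.8] w 0.021209519439838235
scr o [ 0.5205 -0.0249  0.1522] xaz 83.4 zaxis [-0.027 -0.009  1.   ]
(-22, 70, 0) depth,along,h [-70. -83. 105.] [ 0.449 -0.039  0.15 ]
(-22, -70, 0) depth,along,h [-72.  57. 109.] [ 0.588 -0.055  0.154]
(22, 70, 0) depth,along,h [-26. -83. 106.] [0.454 0.005 0.151]
(22, -70, 0) depth,along,h [-28.  57. 109.] [ 0.593 -0.011  0.154]
(-84, 0, 117) depth,along,h [-134.  -17.  223.] [ 0.508 -0.109  0.268]
tcp depth,along,h [-141.  -16.  230.] tool z [ 0.09   0.596 -0.798]
top 0.27 909 [204. 241.] board [260. -52.] pan [271. -45.]
```

View pics/c7.png

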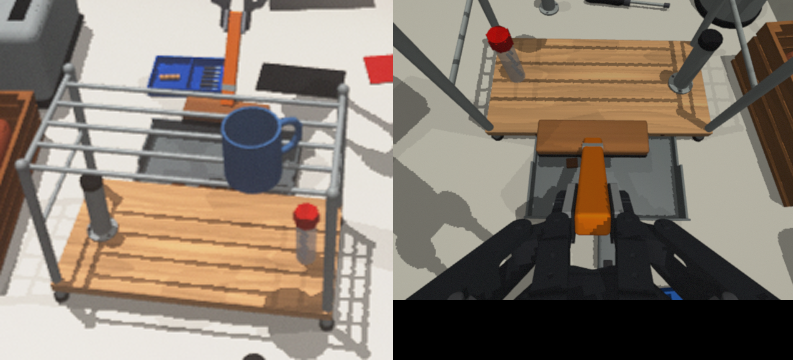

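The board is clear. Heading to the pad with the scraper kept high, and checking the pan on the way.

play_rows --series '[{"fingers":1,"dx":-15,"dy":-34,"dz":2,"turn":0},{"fingers":1,"dx":-15,"dy":-34,"dz":2,"turn":0},{"fingers":1,"dx":-15,"dy":-34,"dz":2,"turn":0},{"fingers":1,"dx":-15,"dy":-34,"dz":2,"turn":0},{"fingers":1,"dx":-15,"dy":-34,"dz":0,"turn":0},{"fingers":1,"dx":-15,"dy":-34,"dz":-5,"turn":0},{"fingers":1,"dx":-15,"dy":-34,"dz":-5,"turn":0},{"fingers":1,"dx":-15,"dy":-34,"dz":-5,"turn":0}]'

```text
clock: 20.42
position: [0.3809, -0.3829, 0.2568]
ee_rot: [-0.329, 0.943, -0.046, 0.023]
contact_force: [1.8, -0.1, -1.9]
width: 0.021
```

```bash
python3 pose.py; python3 chips.py 8; python3 - <<'E'
from h import *
w=shot('wrist','w8.png')['pixels'][:,:,::-1]
a=cv2.imread('pics/top8.png')[180:290,265:425]
cv2.imwrite('pics/c8.png',np.hstack([cv2.resize(a,(480,330),interpolation=cv2.INTER_CUBIC),cv2.copyMakeBorder(cv2.resize(w,(320,240)),0,90,0,0,0)]))
E
```

```text
t 20.4167 p [ 0.3809 -0.3829  0.2568] F [ 1.8 -0.1 -1.9] w 0.021035342176277835
scr o [ 0.3911 -0.2878  0.136 ] xaz 84.2 zaxis [-0.018 -0.035  0.999]
(-22, 70, 0) depth,along,h [-345. -185.   89.] [ 0.319 -0.303  0.134]
(-22, -70, 0) depth,along,h [-345.  -45.   91.] [ 0.458 -0.317  0.136]
(22, 70, 0) depth,along,h [-301. -185.   91.] [ 0.324 -0.259  0.136]
(22, -70, 0) depth,along,h [-301.  -45.   93.] [ 0.463 -0.273  0.138]
(-84, 0, 117) depth,along,h [-412. -116.  205.] [ 0.38  -0.375  0.25 ]
tcp depth,along,h [-419. -115.  212.] tool z [ 0.074  0.618 -0.783]
top 0.23 8531 [248. 227.] board [116.  16.] pan [123.  25.]
```

View pics/c8.png

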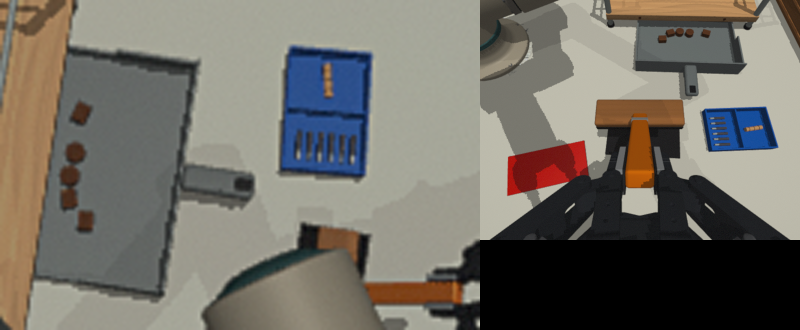

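All five offcuts are in the pan, at x ≈ 62–82 in the top crop. Lowering the scraper onto the pad.

play_rows --series '[{"fingers":1,"dx":1,"dy":-4,"dz":-22,"turn":-0.01},{"fingers":1,"dx":1,"dy":-4,"dz":-22,"turn":-0.01},{"fingers":1,"dx":1,"dy":-4,"dz":-22,"turn":-0.01},{"fingers":1,"dx":1,"dy":-3,"dz":-22,"turn":0},{"fingers":1,"dx":1,"dy":0,"dz":-15,"turn":0},{"fingers":1,"dx":0,"dy":0,"dz":0,"turn":0}]'

```text
clock: 21.17
position: [0.3913, -0.3861, 0.1525]
ee_rot: [-0.33, 0.942, -0.055, 0.029]
contact_force: [-0.3, 0.1, -3.0]
width: 0.0211
```

```bash
python3 pose.py
```

```text
t 21.1667 p [ 0.3913 -0.3861  0.1525] F [-0.3  0.1 -3. ] w 0.021072695667554434
scr o [ 0.404  -0.2909  0.0319] xaz 83.0 zaxis [-0.023 -0.037  0.999]
(-22, 70, 0) depth,along,h [-346. -172.  -15.] [ 0.332 -0.304  0.03 ]
(-22, -70, 0) depth,along,h [-348.  -32.  -13.] [ 0.471 -0.321  0.032]
(22, 70, 0) depth,along,h [-302. -171.  -13.] [ 0.337 -0.261  0.032]
(22, -70, 0) depth,along,h [-305.  -31.  -11.] [ 0.476 -0.278  0.034]
(-84, 0, 117) depth,along,h [-414. -106.  100.] [ 0.391 -0.379  0.145]
tcp depth,along,h [-421. -105.  107.] tool z [ 0.09   0.618 -0.781]
```

play_rows --series '[{"fingers":1,"dx":-4,"dy":-8,"dz":-7,"turn":0},{"fingers":1,"dx":-3,"dy":-6,"dz":-7,"turn":0},{"fingers":1,"dx":-1,"dy":0,"dz":-5,"turn":0},{"fingers":1,"dx":0,"dy":0,"dz":-2,"turn":0}]'

```text
clock: 21.5
position: [0.3847, -0.3981, 0.1324]
ee_rot: [-0.33, 0.942, -0.052, 0.029]
contact_force: [0.0, -0.1, -2.9]
width: 0.0213
```

```bash
python3 pose.py
```

```text
t 21.5 p [ 0.3847 -0.3981  0.1324] F [ 0.  -0.1 -2.9] w 0.021279897181815142
scr o [ 0.3971 -0.3029  0.0119] xaz 83.3 zaxis [-0.024 -0.037  0.999]
(-22, 70, 0) depth,along,h [-359. -178.  -35.] [ 0.325 -0.317  0.01 ]
(-22, -70, 0) depth,along,h [-361.  -38.  -33.] [ 0.464 -0.333  0.012]
(22, 70, 0) depth,along,h [-315. -177.  -34.] [ 0.33  -0.273  0.011]
(22, -70, 0) depth,along,h [-317.  -37.  -31.] [ 0.469 -0.289  0.014]
(-84, 0, 117) depth,along,h [-426. -111.   80.] [ 0.384 -0.391  0.125]
tcp depth,along,h [-434. -110.   87.] tool z [ 0.089  0.619 -0.781]
```

play_rows --series '[{"fingers":1,"dx":0,"dy":0,"dz":-5,"turn":0},{"fingers":1,"dx":0,"dy":0,"dz":-4,"turn":0},{"fingers":1,"dx":0,"dy":0,"dz":-2,"turn":0}]'

```text
clock: 21.75
position: [0.3851, -0.3995, 0.1297]
ee_rot: [-0.33, 0.942, -0.052, 0.031]
contact_force: [-1.6, 1.0, 1.4]
width: 0.0207
```

```bash
python3 pose.py
```

```text
t 21.75 p [ 0.3851 -0.3995  0.1297] F [-1.6  1.   1.4] w 0.0207233939462535
scr o [ 0.3982 -0.3042  0.0093] xaz 83.3 zaxis [-0.029 -0.038  0.999]
(-22, 70, 0) depth,along,h [-360. -176.  -38.] [ 0.326 -0.318  0.007]
(-22, -70, 0) depth,along,h [-362.  -37.  -35.] [ 0.465 -0.334  0.01 ]
(22, 70, 0) depth,along,h [-316. -176.  -37.] [ 0.331 -0.274  0.008]
(22, -70, 0) depth,along,h [-318.  -36.  -33.] [ 0.47  -0.291  0.012]
(-84, 0, 117) depth,along,h [-428. -110.   78.] [ 0.385 -0.392  0.123]
tcp depth,along,h [-435. -109.   85.] tool z [ 0.093  0.619 -0.78 ]
```

play_rows --series '[{"fingers":1,"dx":0,"dy":0,"dz":-2,"turn":0},{"fingers":0.3,"dx":0,"dy":0,"dz":0,"turn":0},{"fingers":-0.3,"dx":0,"dy":0,"dz":0,"turn":0},{"fingers":-1,"dx":0,"dy":0,"dz":0,"turn":0},{"fingers":-1,"dx":0,"dy":0,"dz":0,"turn":0},{"fingers":-1,"dx":0,"dy":0,"dz":0,"turn":0},{"fingers":-1,"dx":0,"dy":0,"dz":0,"turn":0}]'

```text
clock: 22.33
position: [0.386, -0.3994, 0.1308]
ee_rot: [-0.33, 0.942, -0.051, 0.033]
contact_force: [-0.8, -1.0, 0.1]
width: 0.0853
```

play_rows --series '[{"fingers":-1,"dx":-2,"dy":-12,"dz":16,"turn":0},{"fingers":-1,"dx":-3,"dy":-20,"dz":25,"turn":0},{"fingers":-1,"dx":-3,"dy":-22,"dz":29,"turn":0},{"fingers":-1,"dx":-3,"dy":-22,"dz":29,"turn":0},{"fingers":-1,"dx":0,"dy":-15,"dz":30,"turn":0},{"fingers":-1,"dx":0,"dy":0,"dz":0,"turn":0}]'

```text
clock: 22.83
position: [0.3735, -0.4887, 0.2626]
ee_rot: [-0.335, 0.94, -0.051, 0.031]
contact_force: [0.7, -0.2, -0.2]
width: 0.0853
```

```bash
python3 chips.py 9; python3 - <<'E'
from h import *
s=get_state();print(s['position'],s['contact_force'],s['clock'])
w=shot('wrist','w9.png')
a=cv2.imread('pics/top9.png')[130:310,180:420]
cv2.imwrite('pics/c9.png',np.hstack([cv2.resize(a,(440,330),interpolation=cv2.INTER_CUBIC),cv2.copyMakeBorder(cv2.resize(w['pixels'][:,:,::-1],(360,270)),0,60,0,0,0)]))
for l in ('scraper','pad'):
    for d in masks_of(w,l):
        if d['p']>.4:
            r=d['region'].astype(np.uint8); box=cv2.boxPoints(cv2.minAreaRect(np.argwhere(r)[:,::-1].astype(np.float32))); print(l,round(d['p'],2),np.round(d['xy']),[at_z(w,b,.004)[:2].round(3).tolist() for b in box])
E
```

```text
top 0.34 847 [205. 240.] board [257. -49.] pan [268. -42.]
[ 0.37293185 -0.48445905  0.25682878] [0.58440955 0.21486454 0.62530492] 23.0333
scraper 0.59 [322. 206.] [[0.319, -0.368], [0.327, -0.266], [0.478, -0.286], [0.459, -0.387]]
pad 0.86 [145. 256.] [[0.078, -0.316], [0.263, -0.294], [0.278, -0.381], [0.104, -0.399]]
pad 0.84 [334. 185.] [[0.311, -0.333], [0.319, -0.249], [0.497, -0.276], [0.478, -0.359]]
pad 0.79 [376. 420.] [[0.27, -0.549], [0.472, -0.541], [0.472, -0.582], [0.277, -0.589]]
```

View pics/c9.png

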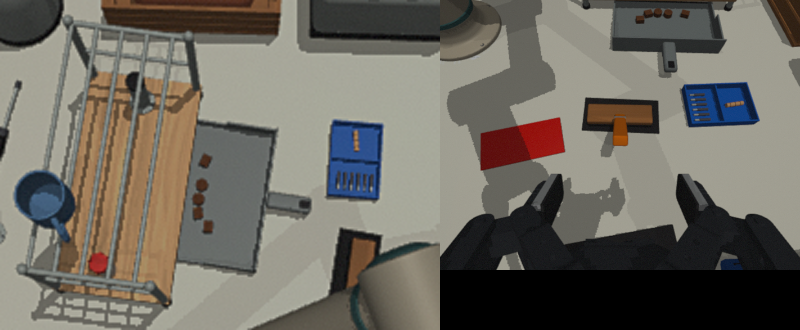

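The scraper stands free and centred on its pad, and all five offcuts are in the pan with nothing else moved. Handing in.

```bash
python3 -c "
from rig import *
print(sign_off())"
```

```text
the job is handed in; nothing more can be done
None
```

The job is handed in, at about 23 s of the 51 s allowed. All five offcuts are in the dustpan, and the scraper stands released on the small black pad. `sign_off` gave no verdict, so this rests on my own checks.

- **How it was done:** The moves only allow shifts and turns about the vertical. I got the lean by pushing the tool against the arm's reach limit until it tilted back about 38°, in line with the handle. I then gripped the scraper and cleared the board in two strokes.
- **Last pictures:** The top and wrist views show all five offcuts in the scoop. The scraper is upright on the pad, and its centre looks within about 5 mm of the pad's centre. The pan, bit tray, legs, pin tube and mug look unmoved; the screwdriver is only partly in view there.
- **Forces:** The highest force I read was about 20 N, when the scraper pressed on the board. No reading showed the robot touching the rack. I only read the force at the end of each move, so short peaks in between would not show.
- **What disagreed:**
  - The trained network missed the offcuts in the last pictures, so I counted them by eye.
  - My first fit of the scraper's pose in the gripper was wrong because I had misread an edge. I redid it before entering the rack.
  - The gripper kept a sideways roll of about 2–5° during the strokes, so the block was not quite flat on the board.

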